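# Close a spool drum with its inner lid and take the carrying lid off again

### The arm

A 6-joint arm with a two-finger parallel gripper is mounted at the origin on the work surface. World frame = base frame: x ahead of the robot, y to its left, z up, the work surface at z = 0. Lengths are in m, angles in rad, forces in N, time in s.
With the tool pointing down it reaches from about 0.275 to 0.85 m from the base axis. Payload 5.2 kg.
Tool frame: the origin (TCP) lies midway between the tips of the shut fingers; the grasp point (between the pads) lies 19 mm behind it; x points along the fingers, y is the direction in which the jaws open and shut, and the axes are right-handed (so a half turn about x gives the same grasp; the last joint's range is limited). The gripper opens to 85 mm and grips with 20 to 120 N. Pads are 22 mm wide; open, the fingers measure 114 mm over their backs; the gripper's body (76 mm by 85 mm) begins 54 mm behind the grasp point. The pads swing forward as they close: fully open they stand 13 mm farther back than shut.
Start: joints at [0.979, 0.259, 1.535, -0, 1.348, -0.203], TCP at [0.208, 0.509, 0.202] pointing down, gripper open.
Joint ranges: [-3.14, 3.14], [-0.91, 2.08], [0.19, 2.58], [-1.22, 4.36], [0.22, 2.71], [-3.12, 3.12]. Speed limits (rad/s): [2.57, 2.57, 3.14, 3.14, 3.14, 3.14].

### API

Orientations are given as a rotation vector (axis times angle).
In Python, from cell import * gives the robot as it stands.
- The arm moves only by the tool arm_command, never from a script. Its argument "plan" is a list of rows, each an object of numbers: "wx", "wy", "wz": the turn, a rotation vector about the tool's x, y, z in rad; "dx", "dy", "dz": the shift along the tool's x, y, z in cm; "gripper": the opening in per cent of the stroke, from 0 (shut) to 100 (fully open). In form: [{"wx": .., "wy": .., "wz": .., "dx": .., "dy": .., "dz": .., "gripper": ..}, ...]. A call has exactly 8 rows; each row is the pose to reach, as a shift and turn from the pose measured when the call began, along the tool's axes at that moment; what a row does not reach only later rows make up. A row lasts 1/12 s, in which the tool goes at most 41.7 mm and 7.16 degrees, less where a joint would pass 70% of its speed; a pose out of reach is approached as far as the arm can. A call with a gripper value outside its range is refused whole. The fingers move at their own pace and stop on an object; the grip force is fixed at half the most. Time passes only in rows, so rows that repeat a pose let the fingers close, or fill a call up. It gives the time, the measured TCP pose, the force and the opening at its end, in the units of the state.
- get_state(): the state, without advancing time (a new reading comes with each control period).
- read_camera(name): name is "side" or "top"; returns the picture (384x512x3 uint8, red, green, blue); there is no depth.
- camera_model(name): a dict with "fx", "fy", "cx", "cy" (pixels), "k1" (the pictures are not rectified: a ray, as slopes to the right and down, at radius r is drawn at 1 + k1 r^2 times it, then the intrinsics apply), "world_from_camera" (4x4, takes a point from camera to world coordinates). Camera axes: x right, y up, looking along -z (the intrinsics and any distortion apply to the point x, -y, -z); pixel columns grow to the right and rows downward; lengths in m; the calibration is good to about 2 mm. A picture is of the moment at which its call begins. camera_model takes no time and is no camera call.
- sign_off(): hands the job in, once; it reports no verdict.
Trained networks look in the newest picture that a camera, given by its name, has taken for a name from the list of things; names that differ only in an ending like _2 or _b are one class to them, and where a whole thing is asked for, a point or a joint stands for the part that bears it (a point fixed in the world has none). Each returns a list of dicts, best first, with "score" (0 to 1); they miss things now and then, are a little off and sometimes report something else, mostly with a low value. They report only what shows in the picture. A call takes as long as a camera call. They do not tell look-alikes from the thing itself.
- look_for(camera, label): "at" ([x, y, z] in m, in the coordinates of the camera as it stood for that picture, good to about 4 mm: the middle of the surface that is visible of it).
- masks_of(camera, label): "region" (384x512 bool, what is visible of it).
- mark_of(camera, label): "at" ([x, y, z] in m, in the coordinates of the camera as it stood for that picture, good to about 4 mm: a listed point, or the origin of a listed thing).
The state is a dict: "time": time; "joints": joint angles; "qvel": joint speeds; "joint_efforts": joint torques, N m; "tool_pos": TCP position; "tcp_rot": TCP orientation; "force": force on the tool from outside, world axes, zero at the start; "ft_torque": the same for the moment, N m; "width": opening from 0.0 (shut) to 1.0 (fully open).
Only numpy, scipy, OpenCV 4.12 (cv2) and the standard library are available. Lean on these libraries where they do the work, as an engineer would, in place of code of your own. Each camera call takes 0.05 s, during which the arm holds its last target.

### The job

Knock the sprung steel peg that stands up in the middle of the drum fully down with the mallet, and put the mallet back down on the counter. Then take the pair of nested lids by the inner lid's stem, lower both together gently onto the drum until the inner lid sits fully home in its mouth, and let go of the stem. Finally lift the outer lid alone by its black sleeve, leaving the inner lid seated, and finish while holding the outer lid level in the air, well clear above the stem's top; keep your hand off the peg and leave the other things on the counter alone.

Things in the scene. Friction and masses are not known exactly. Their poses are not given: they have to be found in the camera images.
- drum: Open round aluminium drum, outside diameter 92, inside 84, height 80 mm, with copper rings stacked inside, on a 120 mm square, 6 mm thick foot plate fixed to the counter. Origin: on the counter at the drum's axis; z up.
- drum_mouth (a point): Centre of the drum's mouth, level with its rim, 80 mm above the counter.
- peg (a joint): Travel of the peg in m: 0 = fully up, top 10 mm above the rim; 0.022 = fully down, top 12 mm below the rim. It starts between 0 and 0.004, needs about 6 N to move, stops hard at 0.022 and stays where it is driven. Above 0.0185 counts as down. Only the mallet may push it.
- peg_top (a point): Centre of the flat top of the upright steel peg, 16 mm diameter, on the drum's axis. Moves down with the peg. While it is up the lids cannot seat.
- mallet: Rubber mallet, 0.42 kg (varies), mostly in the head, standing on one flat face of its head. Head: upright black cylinder, 46 mm diameter, 86 tall. Handle: level flat-sided pale wood bar, 150 long, 20 wide, 26 high, pointing along the body's -x, mid-height 43 mm above the face. Origin: centre of the lower face, z up along the head.
- mallet_handle (a point): Place to pinch the mallet's handle across its 20 mm width (along y): 60 mm from the head's axis, at the handle's mid-height, 43 mm above the counter. Axes as the mallet's.
- inner_lid: Aluminium inner lid, about 170 g (varies): a plug 77 mm diameter, 8 mm deep, foot chamfered, fits the drum's mouth; above it a flange 92 mm diameter, 3 mm thick, rests on the rim when home; then a steel stem 16 mm diameter, its top 79 mm above the underside. Origin: centre of the plug's underside, z up. Starts standing on the counter under the outer lid; when home its origin is 72 mm up.
- stem (a point): On the axis of the inner lid's stem, 8 mm below its top and 71 mm above the lid's underside: where to pinch the stem. The stem stands 28 mm out of the top of the outer lid's sleeve when nested.
- outer_lid: Steel outer lid, 111 mm diameter, 4 mm thick, skirt of 104 mm inside diameter reaching 8 mm below; on top a black sleeve, 38 mm diameter, 36 mm tall, with a 21 mm hole for the stem. About 140 g (varies). Lies loose on the inner lid's flange: lifting the stem carries both, lifting the sleeve only this lid. Origin: centre of the plate's underside, 11 mm above the inner lid's when nested; z up.
- sleeve (a point): On the axis of the outer lid's sleeve, 13 mm below its top, 27 mm above the underside of the outer lid's plate: where to pinch the sleeve. When nested, the stem's top stands 41 mm above this point.
- carton: Bystander: cardboard box 70 x 110 x 60 mm. Origin under its centre.
- glue: Bystander: blue bottle, 54 mm diameter, 150 mm tall. Origin under its centre.
- reel: Bystander: empty orange reel, 90 mm diameter, 47 mm tall. Origin under its centre.
- screw_jar: Bystander: jar, 60 mm diameter, 70 mm tall. Origin under its centre.
- fuse_box: Bystander: flat paper box 75 x 40 x 18 mm. Origin under its centre.
- blank_plate: Bystander: white plastic plate 80 x 50 x 12 mm. Origin under its centre.
- driver: Bystander: black screwdriver lying at the left. Origin under it.
Mind the look-alikes: they are no part of the job. What is shaped like the outer_lid but blue or purple is not meant.

How it is judged:
On the way, in this order (a step that is already met when the one before it is completed fails the run):
1. the peg has been driven down by the mallet (value of joint peg above 0.0185 m and contact force between mallet and peg above 0.3 N).
2. both lids sit nested and home on the drum, the stem let go (z of stem in the frame of drum between 0.139 and 0.146 m and horizontal distance between stem and drum_mouth below 0.009 m and angle between stem's own z axis and vertical below 0.06 rad and value of joint peg above 0.0185 m and z of sleeve in the frame of stem below -0.029 m and contact force between the fingers and inner_lid below 0.1 N), for 0.1 s.
At the end, for the whole second after the job is handed in: Inner lid home in the drum (within 4 mm in height, level, centred), peg down over 18.5 mm, mallet resting untouched on the counter (handle below 70 mm); the gripper alone holds the outer lid still, tilt under 0.35 rad, its underside 10 mm or more above the stem top (z of stem in the frame of drum between 0.139 and 0.146 m and horizontal distance between stem and drum_mouth below 0.009 m and angle between stem's own z axis and vertical below 0.06 rad and value of joint peg above 0.0185 m and z of sleeve in the frame of drum above 0.188 m and contact force between the fingers and outer_lid above 0.5 N and contact force between each of outer_lid, the fingers and inner_lid below 0.05 N and contact force between outer_lid and drum below 0.05 N and contact force between each of outer_lid, the arm and mallet below 0.05 N and angle between sleeve's own z axis and vertical below 0.35 rad and linear speed of each of outer_lid, mallet below 0.03 m/s and height (world z) of mallet_handle below 0.07 m and contact force between mallet and drum below 0.1 N); the arm keeps its last pose, push and grip.
It fails at once if the inner lid is more than 12 mm off its seat over the drum without being held by its stem (dropped, or dragged up with the outer lid) (horizontal distance between stem and drum_mouth below 0.05 m and z of stem in the frame of drum above 0.155 m and contact force between the fingers and inner_lid below 0.05 N).
It fails at once if the robot itself pushes the peg (contact force between any of the arm, the fingers and peg above 0.5 N).
It fails at once if a bystander is shifted by more than 30 mm (distance of any of carton, glue, reel, screw_jar, fuse_box, blank_plate, driver from where it was at the start of the episode above 0.03 m).
It also fails if it takes over 72 s, if anything falls off the work surface, if the arm or the gripper's body presses on something with over 40 N, if the wrist force passes 120 N, or if a joint passes its speed limit or range.

## Working session

There is one attempt and no reset: what is moved stays moved. The work goes in short steps, Python scripts to look and compute and a tool call to move; the robot and the scene stay as the last step left them, time stands still between calls to the robot, and variables do not carry over. Pictures are saved under pics/ and viewed, and the job is handed in when it is done.

Besides the shell and the picture viewer there is one more tool, called as name([rows], argument=value, ...), one row to a line, values as JSON. arm_command: Moves the arm, as the interface text tells. Its arguments: {"type":"object","properties":{"plan":{"type":"array","items":{"type":"object","properties":{"wx":{"type":"number"},"wy":{"type":"number"},"wz":{"type":"number"},"dx":{"type":"number"},"dy":{"type":"number"},"dz":{"type":"number"},"gripper":{"type":"number"}}}}},"required":["plan"]}

```bash
ls; mkdir -p pics
python3 - <<'E'
from cell import *
import cv2
print(get_state())
for c in("side","top"):
    im=read_camera(c); cv2.imwrite(f"pics/{c}0.png",im[:,:,::-1]); print(c,camera_model(c))
E
```

```text
pics
{'time': 0.0, 'joints': array([ 9.79203303e-01,  2.59319738e-01,  1.53610607e+00,  7.68364984e-06,
        1.34799373e+00, -2.02775669e-01]), 'qvel': array([-0.00076442,  0.00095102,  0.0008213 ,  0.00209578,  0.00120444,
        0.00087863]), 'joint_efforts': array([-1.29258156e-04, -4.46038985e+01, -2.90568370e+01, -4.98344907e-04,
        1.18951718e-02, -1.53700097e-05]), 'tool_pos': array([0.2081302 , 0.50846362, 0.20127804]), 'tcp_rot': array([ 0.30373158,  1.54990332, -0.30638723]), 'force': array([ 0.19009652,  0.17693534, -0.83881571]), 'ft_torque': array([-0.0330113 , -0.02205838, -0.04093776]), 'width': 0.9979582183113387}
side {'fx': 415.98245456449064, 'fy': 415.98245456449064, 'cx': 262.2373311569652, 'cy': 190.86943747732283, 'k1': -0.031220007082091824, 'world_from_camera': array([[ 0.99283072,  0.09530241, -0.07214296,  0.48082123],
       [-0.11919698,  0.74445487, -0.65694675, -0.63118207],
       [-0.00890143,  0.66083613,  0.75047743,  0.90972266],
       [ 0.        ,  0.        ,  0.        ,  1.        ]])}
top {'fx': 435.40497947711657, 'fy': 435.40497947711657, 'cx': 259.92598268688516, 'cy': 190.2729228607273, 'k1': -0.027933773391469664, 'world_from_camera': array([[-0.0255177 ,  0.99643111, -0.08046049,  0.48560399],
       [-0.99959366, -0.02645558, -0.01061186,  0.05884301],
       [-0.01270261,  0.080157  ,  0.99670131,  1.38950268],
       [ 0.        ,  0.        ,  0.        ,  1.        ]])}
```

View pics/side0.png

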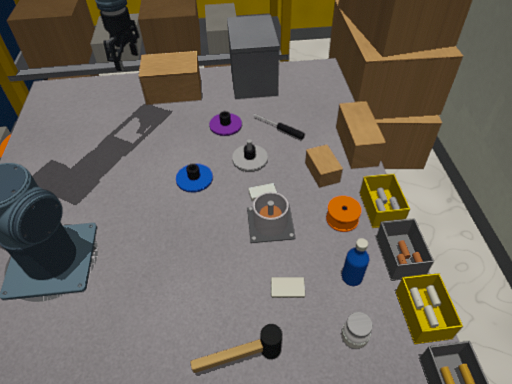

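View pics/top0.png

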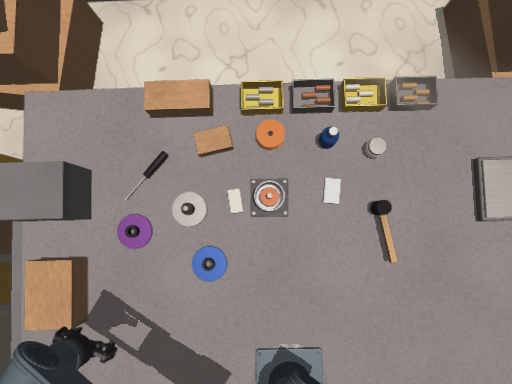

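```bash
cat > h.py <<'E'
from cell import *
import cv2, numpy as np
from scipy.spatial.transform import Rotation as R
def K(m): return np.array([[m['fx'],0,m['cx']],[0,m['fy'],m['cy']],[0,0,1.]])
def ray(c,uv):
    m=camera_model(c); uv=np.array(uv,float).reshape(-1,1,2)
    # iterate inverse distortion
    p=cv2.undistortPoints(uv,K(m),np.array([m['k1'],0,0,0.]))[:,0]
    T=m['world_from_camera']; d=np.c_[p[:,0],-p[:,1],-np.ones(len(p))]@T[:3,:3].T
    return T[:3,3],d/np.linalg.norm(d,axis=1)[:,None]
def atz(c,uv,z):
    o,d=ray(c,uv); return o+d*((z-o[2])/d[:,2])[:,None]
def tri(uvs,uvt):
    o1,d1=ray('side',uvs);o2,d2=ray('top',uvt);d1=d1[0];d2=d2[0]
    A=np.c_[d1,-d2]; s=np.linalg.lstsq(A,o2-o1,rcond=None)[0]
    p1=o1+s[0]*d1;p2=o2+s[1]*d2
    return (p1+p2)/2,np.linalg.norm(p1-p2)
def proj(c,P):
    m=camera_model(c);T=m['world_from_camera'];q=(np.atleast_2d(P)-T[:3,3])@T[:3,:3]
    x=q[:,0]/-q[:,2];y=-q[:,1]/-q[:,2];r=1+m['k1']*(x*x+y*y)
    return np.c_[m['fx']*x*r+m['cx'],m['fy']*y*r+m['cy']]
def w(c,p):
    T=camera_model(c)['world_from_camera'];return T[:3,:3]@np.array(p)+T[:3,3]
def S():
    s=get_state();Rm=R.from_rotvec(s['tcp_rot']).as_matrix();return s,np.array(s['tool_pos']),Rm
E
python3 - <<'E'
from h import *
np.set_printoptions(precision=4,suppress=True)
for c in("side","top"):
  for l in["mallet","mallet_handle","peg_top","drum","stem","sleeve","outer_lid","inner_lid"]:
    print(c,l,[(round(d['score'],2),w(c,d['at']).round(3)) for d in mark_of(c,l)[:4]])
E
```

```text
side mallet [(0.95, array([ 0.533, -0.296, -0.001]))]
side mallet_handle [(0.76, array([ 0.473, -0.307,  0.046]))]
side peg_top [(0.59, array([0.573, 0.047, 0.086]))]
side drum []
side stem [(0.53, array([0.545, 0.302, 0.072]))]
side sleeve [(0.86, array([0.372, 0.24 , 0.036])), (0.79, array([0.548, 0.3  , 0.038])), (0.58, array([0.483, 0.478, 0.035]))]
side outer_lid [(0.87, array([0.479, 0.482, 0.005])), (0.6, array([0.371, 0.237, 0.006])), (0.57, array([0.541, 0.302, 0.008]))]
side inner_lid [(0.51, array([ 0.652,  0.442, -0.002])), (0.5, array([0.544, 0.301, 0.002]))]
top mallet [(0.59, array([ 0.53 , -0.296, -0.002]))]
top mallet_handle [(0.79, array([ 0.474, -0.309,  0.043]))]
top peg_top [(0.6, array([0.576, 0.047, 0.089])), (0.37, array([ 0.534, -0.294, -0.001]))]
top drum [(0.6, array([ 0.577,  0.046, -0.003]))]
top stem [(0.37, array([0.546, 0.297, 0.073]))]
top sleeve [(0.74, array([0.366, 0.236, 0.032])), (0.58, array([0.547, 0.303, 0.036])), (0.56, array([0.48 , 0.477, 0.038]))]
top outer_lid [(0.79, array([0.546, 0.303, 0.011])), (0.66, array([0.48 , 0.48 , 0.008])), (0.55, array([0.37 , 0.235, 0.011])), (0.55, array([ 0.566,  0.151, -0.   ]))]
top inner_lid [(0.43, array([ 0.545,  0.299, -0.003]))]
```

Run:
```python
import cv2,numpy as np
s=cv2.imread("pics/side0.png");t=cv2.imread("pics/top0.png")
f=lambda im,x,y,w,h:cv2.resize(im[y:y+h,x:x+w],(400,300),interpolation=cv2.INTER_CUBIC)
a=np.vstack([np.hstack([f(s,185,310,120,74+16 if 0 else 74),f(t,350,190,80,80)]),np.hstack([f(s,220,130,80,60),f(s,236,185,80,60)])])
cv2.imwrite("pics/z0.png",a)
a=np.hstack([f(t,160,180,60,45*1),f(t,240,172,60,45)])
cv2.imwrite("pics/z1.png",a)
```

```text
(no output)
```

View pics/z0.png

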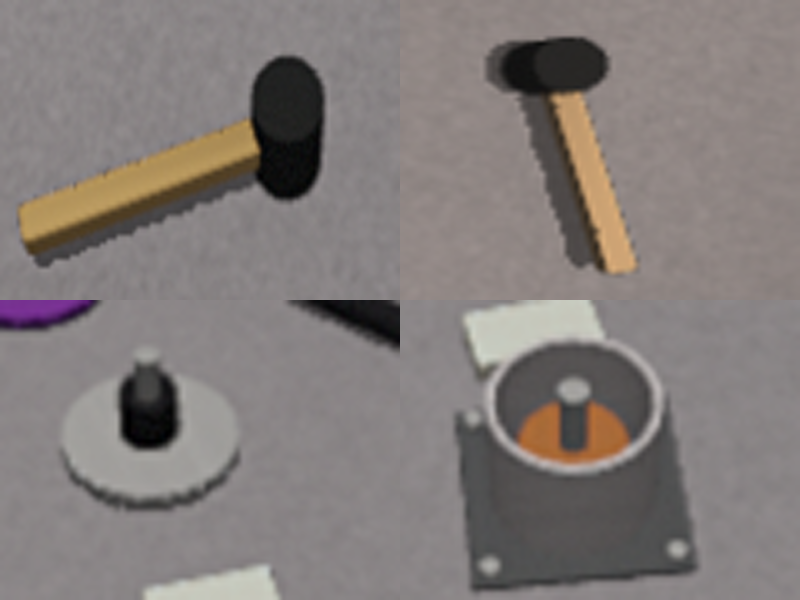

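View pics/z1.png

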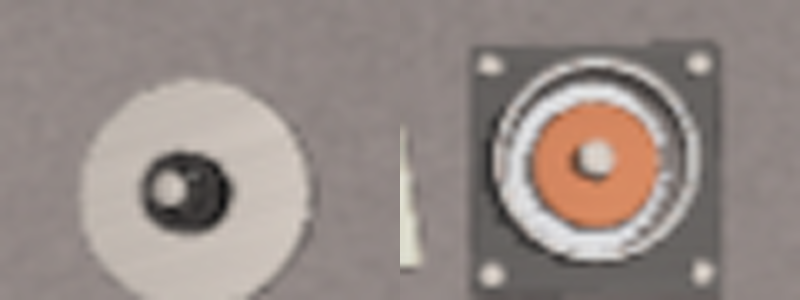

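Run:
```python
from h import *
np.set_printoptions(precision=4,suppress=True)
s=lambda x,y,a,b,k,l:(a+x*k-.3,b+y*l-.3)
def go(n,u,v): print(n,tri(u,v),u,v)
hs=(185+287*.3-.3,310+97*74/300-.3);ht=(350+170*.2-.3,190+65*80/300-.3)
go('head top',hs,ht)
ts=(185+26*.3-.3,310+225*74/300-.3);tt=(350+220*.2-.3,190+269*80/300-.3)
go('tail',ts,tt)
print(atz('top',[ht],.086),atz('top',[tt],.056),atz('side',[hs],.086),atz('side',[ts],.056))
go('stemtop',(220+148*.2-.3,130+54*.2-.3),(160+168*.15-.3,180+188*.15-.3))
go('peg',(236+173*.2-.3,185+90*.2-.3),(240+197*.15-.3,172+158*.15-.3))
go('rim',(236+174*.2-.3,185+104*.2-.3),(240+197*.15-.3,172+160*.15-.3))
# finer: model overlay later
```

```text
head top (array([ 0.531, -0.296,  0.086]), np.float64(0.0004554465363024498)) (270.8, 333.62666666666667) (383.7, 207.03333333333333)
tail (array([ 0.3667, -0.3281,  0.0515]), np.float64(0.0018544424339949999)) (192.5, 365.2) (393.7, 261.43333333333334)
[[ 0.5307 -0.296   0.086 ]] [[ 0.3661 -0.3269  0.056 ]] [[ 0.5312 -0.296   0.086 ]] [[ 0.3682 -0.3296  0.056 ]]
stemtop (array([0.5452, 0.3008, 0.0779]), np.float64(0.002268417105185049)) (249.29999999999998, 140.5) (184.89999999999998, 207.89999999999998)
peg (array([0.575 , 0.0451, 0.0882]), np.float64(0.00098406572754777)) (270.3, 202.7) (269.25, 195.39999999999998)
rim (array([0.5752, 0.045 , 0.0769]), np.float64(0.0016910537728364718)) (270.5, 205.5) (269.25, 195.7)
```

```bash
cat >> h.py <<'E'
np.set_printoptions(precision=4,suppress=True)
def down(yaw):  # tool x down, tool y at yaw
    x=np.array([0,0,-1.]);y=np.array([np.cos(yaw),np.sin(yaw),0]);return np.c_[x,y,np.cross(x,y)]
def goal(p,Rt):
    s,q,Rm=S(); d=Rm.T@(np.array(p)-q)*100; wv=R.from_matrix(Rm.T@Rt).as_rotvec()
    print('d',d.round(2),'w',wv.round(4),'deg',np.degrees(np.linalg.norm(wv)).round(1)); return d,wv
E
python3 - <<'E'
from h import *
s,q,Rm=S();print(Rm,s['time'])
for a in(101.1,-78.9):
    goal([.4765,-.3065,.16],down(np.radians(a)))
E
```

```text
[[ 0.      0.3791  0.9254]
 [-0.      0.9254 -0.3791]
 [-1.     -0.      0.    ]] 0.9
d [  4.21 -65.3   55.72] w [-0.5826  0.      0.    ] deg 33.4
d [  4.21 -65.3   55.72] w [ 2.559  0.    -0.   ] deg 146.6
```

arm_command([
  {"dx": 4.2,"dy": -65.3,"dz": 55.7,"wx": -0.583,"gripper": 100},
  {"dx": 4.2,"dy": -65.3,"dz": 55.7,"wx": -0.583,"gripper": 100},
  {"dx": 4.2,"dy": -65.3,"dz": 55.7,"wx": -0.583,"gripper": 100},
  {"dx": 4.2,"dy": -65.3,"dz": 55.7,"wx": -0.583,"gripper": 100},
  {"dx": 4.2,"dy": -65.3,"dz": 55.7,"wx": -0.583,"gripper": 100},
  {"dx": 4.2,"dy": -65.3,"dz": 55.7,"wx": -0.583,"gripper": 100},
  {"dx": 4.2,"dy": -65.3,"dz": 55.7,"wx": -0.583,"gripper": 100},
  {"dx": 4.2,"dy": -65.3,"dz": 55.7,"wx": -0.583,"gripper": 100},
])

```text
$.plan[0]: bad value
```

Run:
```python
from h import *
s,q,Rm=S();print(q,s['time'])
goal([.4765,-.3065,.16],down(np.radians(101.1)))
```

```text
[0.2085 0.509  0.2021] 0.9
d [  4.21 -65.3   55.72] w [-0.5826  0.      0.    ] deg 33.4
```

arm_command([
  {"dx": 4.2,"dy": -65.3,"dz": 55.7,"wx": -0.583,"wy": 0,"wz": 0,"gripper": 100},
  {"dx": 4.2,"dy": -65.3,"dz": 55.7,"wx": -0.583,"wy": 0,"wz": 0,"gripper": 100},
  {"dx": 4.2,"dy": -65.3,"dz": 55.7,"wx": -0.583,"wy": 0,"wz": 0,"gripper": 100},
  {"dx": 4.2,"dy": -65.3,"dz": 55.7,"wx": -0.583,"wy": 0,"wz": 0,"gripper": 100},
  {"dx": 4.2,"dy": -65.3,"dz": 55.7,"wx": -0.583,"wy": 0,"wz": 0,"gripper": 100},
  {"dx": 4.2,"dy": -65.3,"dz": 55.7,"wx": -0.583,"wy": 0,"wz": 0,"gripper": 100},
  {"dx": 4.2,"dy": -65.3,"dz": 55.7,"wx": -0.583,"wy": 0,"wz": 0,"gripper": 100},
  {"dx": 4.2,"dy": -65.3,"dz": 55.7,"wx": -0.583,"wy": 0,"wz": 0,"gripper": 100},
])

```text
time: 1.57
tool_pos: [0.3069, 0.2103, 0.1872]
tcp_rot: [-0.153, 1.564, 0.154]
force: [2.0, 0.7, 0.6]
width: 0.997
```

Run:
```python
from h import *
s,q,Rm=S();print(q,s['time'])
goal([.4765,-.3065,.16],down(np.radians(101.1)))
```

```text
[0.3069 0.2103 0.1872] 1.5667
d [  2.72 -53.99   6.6 ] w [ 0.0017  0.0011 -0.0001] deg 0.1
```

arm_command([
  {"dx": 2.7,"dy": -54,"dz": 6.6,"wx": 0.002,"wy": 0,"wz": 0,"gripper": 100},
  {"dx": 2.7,"dy": -54,"dz": 6.6,"wx": 0.002,"wy": 0,"wz": 0,"gripper": 100},
  {"dx": 2.7,"dy": -54,"dz": 6.6,"wx": 0.002,"wy": 0,"wz": 0,"gripper": 100},
  {"dx": 2.7,"dy": -54,"dz": 6.6,"wx": 0.002,"wy": 0,"wz": 0,"gripper": 100},
  {"dx": 2.7,"dy": -54,"dz": 6.6,"wx": 0.002,"wy": 0,"wz": 0,"gripper": 100},
  {"dx": 2.7,"dy": -54,"dz": 6.6,"wx": 0.002,"wy": 0,"wz": 0,"gripper": 100},
  {"dx": 2.7,"dy": -54,"dz": 6.6,"wx": 0.002,"wy": 0,"wz": 0,"gripper": 100},
  {"dx": 2.7,"dy": -54,"dz": 6.6,"wx": 0.002,"wy": 0,"wz": 0,"gripper": 100},
])

```text
time: 2.23
tool_pos: [0.4106, -0.1068, 0.1709]
tcp_rot: [-0.151, 1.563, 0.151]
force: [1.4, 0.3, 0.3]
width: 1.001
```

Run:
```python
from h import *
s,q,Rm=S();print(q,s['time'])
goal([.4765,-.3065,.10],down(np.radians(101.1)))
```

```text
[ 0.4106 -0.1068  0.1709] 2.2333
d [  7.1  -20.85   2.62] w [-0.001   0.002   0.0004] deg 0.1
```

arm_command([
  {"dx": 1.5,"dy": -20.85,"dz": 2.6,"wx": 0,"wy": 0,"wz": 0,"gripper": 70},
  {"dx": 1.5,"dy": -20.85,"dz": 2.6,"wx": 0,"wy": 0,"wz": 0,"gripper": 70},
  {"dx": 1.5,"dy": -20.85,"dz": 2.6,"wx": 0,"wy": 0,"wz": 0,"gripper": 70},
  {"dx": 1.5,"dy": -20.85,"dz": 2.6,"wx": 0,"wy": 0,"wz": 0,"gripper": 70},
  {"dx": 3,"dy": -20.85,"dz": 2.6,"wx": 0,"wy": 0,"wz": 0,"gripper": 70},
  {"dx": 5,"dy": -20.85,"dz": 2.6,"wx": 0,"wy": 0,"wz": 0,"gripper": 70},
  {"dx": 7.1,"dy": -20.85,"dz": 2.6,"wx": 0,"wy": 0,"wz": 0,"gripper": 70},
  {"dx": 7.1,"dy": -20.85,"dz": 2.6,"wx": 0,"wy": 0,"wz": 0,"gripper": 70},
])

```text
time: 2.9
tool_pos: [0.4738, -0.3055, 0.0954]
tcp_rot: [-0.145, 1.569, 0.155]
force: [-0.7, 0.5, 0.2]
width: 0.698
```

Run:
```python
from h import *
s,q,Rm=S();print(q,s['time'])
goal([.4765,-.3065,.026],down(np.radians(101.1)))
for c in("side","top"):
    im=read_camera(c)
    p=proj(c,q)[0].astype(int);print(c,p)
    x0,y0=np.clip(p[0]-60,0,392),np.clip(p[1]-60,0,264)
    cv2.imwrite(f"pics/{c}1.png",cv2.resize(im[y0:y0+120,x0:x0+120,::-1],(480,480)))
```

```text
[ 0.4738 -0.3055  0.0954] 2.9
d [ 6.94 -0.2   0.26] w [-0.0028 -0.0028 -0.0064] deg 0.4
side [242 339]
top [388 226]
```

View pics/side1.png

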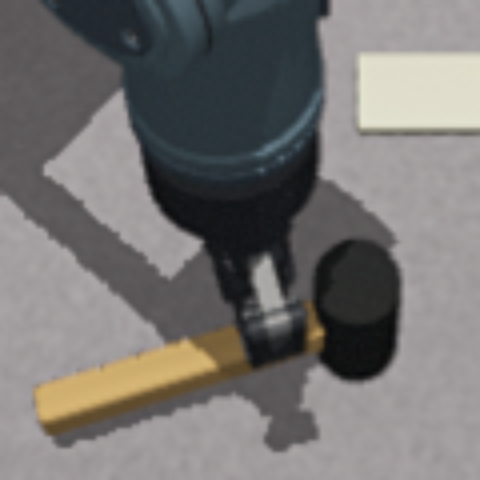

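View pics/top1.png

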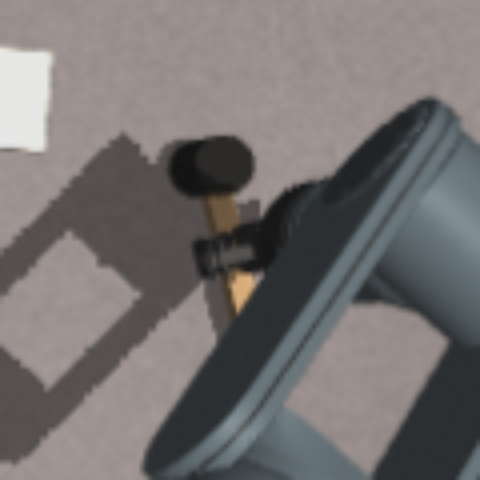

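The jaws straddle the handle next to the head in both views (side crop ~270,330; top crop ~230,250). Descend and pinch.

arm_command([
  {"dx": 3,"dy": -0.2,"dz": 0.25,"wx": 0,"wy": 0,"wz": 0,"gripper": 60},
  {"dx": 5.5,"dy": -0.2,"dz": 0.25,"wx": 0,"wy": 0,"wz": 0,"gripper": 60},
  {"dx": 7.0,"dy": -0.2,"dz": 0.25,"wx": 0,"wy": 0,"wz": 0,"gripper": 60},
  {"dx": 7.0,"dy": -0.2,"dz": 0.25,"wx": 0,"wy": 0,"wz": 0,"gripper": 40},
  {"dx": 7.0,"dy": -0.2,"dz": 0.25,"wx": 0,"wy": 0,"wz": 0,"gripper": 0},
  {"dx": 7.0,"dy": -0.2,"dz": 0.25,"wx": 0,"wy": 0,"wz": 0,"gripper": 0},
  {"dx": 7.0,"dy": -0.2,"dz": 0.25,"wx": 0,"wy": 0,"wz": 0,"gripper": 0},
  {"dx": 7.0,"dy": -0.2,"dz": 0.25,"wx": 0,"wy": 0,"wz": 0,"gripper": 0},
])

```text
time: 3.67
tool_pos: [0.4795, -0.3081, 0.0314]
tcp_rot: [-0.152, 1.563, 0.151]
force: [-0.2, -1.3, -0.9]
width: -0.004
```

Run:
```python
from h import *
s,q,Rm=S();print(q,s['time'],s['width'])
goal(q+[0,0,.125],Rm)
im=read_camera("side");cv2.imwrite("pics/side2.png",cv2.resize(im[264:384,180:340,::-1],(640,480)))
```

```text
[ 0.4795 -0.3081  0.0314] 3.6667 -0.003617525897910977
d [-12.5   -0.01   0.03] w [0. 0. 0.] deg 0.0
```

View pics/side2.png

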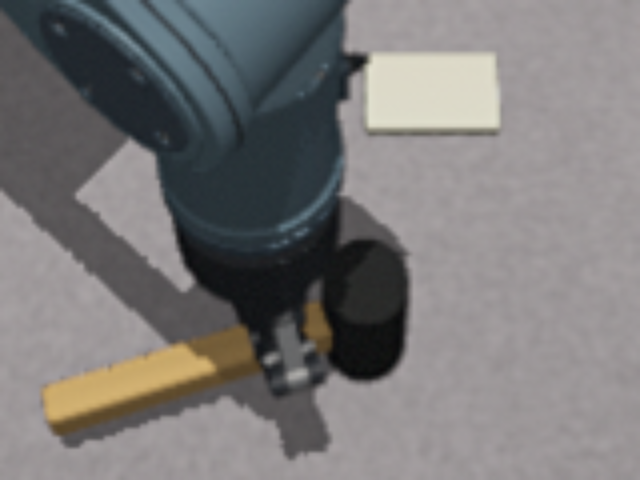

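Run:
```python
from h import *
s,q,Rm=S()
pts=np.array([q,q-Rm[:,0]*.019,[.531,-.296,.086],[.472,-.3075,.056]])
for c in("side","top"):
    im=read_camera(c).copy()
    pp=proj(c,pts);print(c,pp)
    x0,y0=(180,264) if c=="side" else (320,170)
    z=cv2.resize(im[y0:y0+120,x0:x0+130,::-1],None,fx=4,fy=4,interpolation=cv2.INTER_CUBIC)
    for i,u in enumerate(pp): cv2.circle(z,tuple(int(v) for v in (u+.5-[x0,y0])*4),4,[(0,0,255),(0,255,0),(255,0,0),(255,0,255)][i],1)
    cv2.imwrite(f"pics/{c}3.png",z)
```

```text
side [[246.9356 352.436 ]
 [246.5757 349.0927]
 [270.7026 333.6259]
 [242.9391 348.2275]]
top [[383.5273 224.2172]
 [385.1995 224.2151]
 [383.6824 206.9466]
 [385.704  226.599 ]]
```

View pics/side3.png

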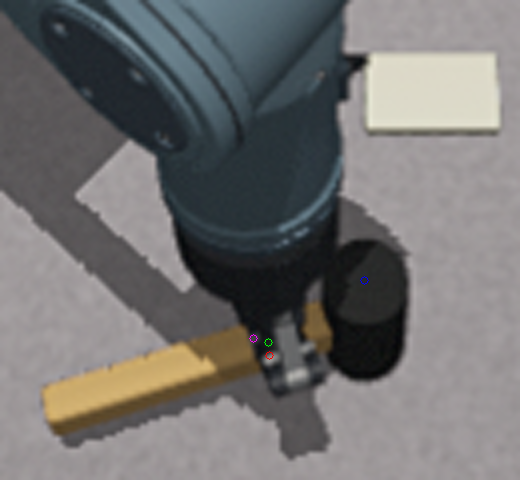

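View pics/top3.png

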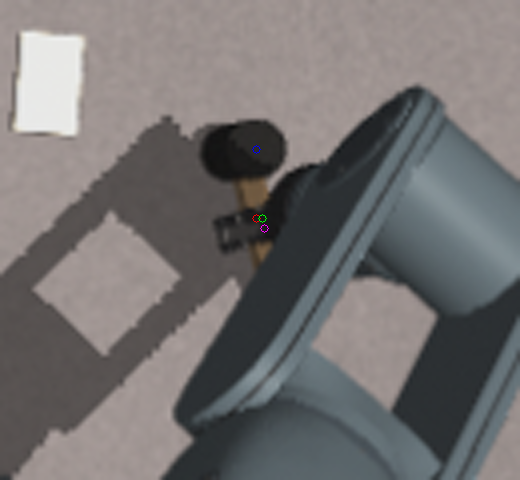

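arm_command([
  {"dx": -0.5,"dy": 0,"dz": 0,"wx": 0,"wy": 0,"wz": 0,"gripper": 0},
  {"dx": -1,"dy": 0,"dz": 0,"wx": 0,"wy": 0,"wz": 0,"gripper": 0},
  {"dx": -2,"dy": 0,"dz": 0,"wx": 0,"wy": 0,"wz": 0,"gripper": 0},
  {"dx": -3,"dy": 0,"dz": 0,"wx": 0,"wy": 0,"wz": 0,"gripper": 0},
  {"dx": -4,"dy": 0,"dz": 0,"wx": 0,"wy": 0,"wz": 0,"gripper": 0},
  {"dx": -4,"dy": 0,"dz": 0,"wx": 0,"wy": 0,"wz": 0,"gripper": 0},
  {"dx": -4,"dy": 0,"dz": 0,"wx": 0,"wy": 0,"wz": 0,"gripper": 0},
  {"dx": -4,"dy": 0,"dz": 0,"wx": 0,"wy": 0,"wz": 0,"gripper": 0},
])

```text
time: 4.48
tool_pos: [0.4788, -0.3076, 0.0705]
tcp_rot: [-0.151, 1.564, 0.152]
force: [-0.0, 0.5, -0.4]
width: -0.002
```

```bash
cat >> h.py <<'E'
def snap(n,c,x0,y0,W=130,H=120,pts=(),k=4):
    im=read_camera(c)
    z=cv2.resize(np.ascontiguousarray(im[y0:y0+H,x0:x0+W,::-1]),None,fx=k,fy=k,interpolation=cv2.INTER_CUBIC)
    if len(pts):
        for i,u in enumerate(proj(c,np.array(pts))): cv2.circle(z,tuple(int(v) for v in (u+.5-[x0,y0])*k),4,[(0,0,255),(0,255,0),(255,0,0),(255,0,255),(0,255,255)][i%5],1)
    cv2.imwrite(f"pics/{n}.png",z)
E
python3 - <<'E'
from h import *
s,q,Rm=S();print(q,s['time'],s['width'],s['force'])
snap("s4","side",180,264)
E
```

```text
[ 0.4788 -0.3076  0.0705] 4.4833 -0.0021301326809079935 [-0.0078  0.4845 -0.4246]
```

View pics/s4.png

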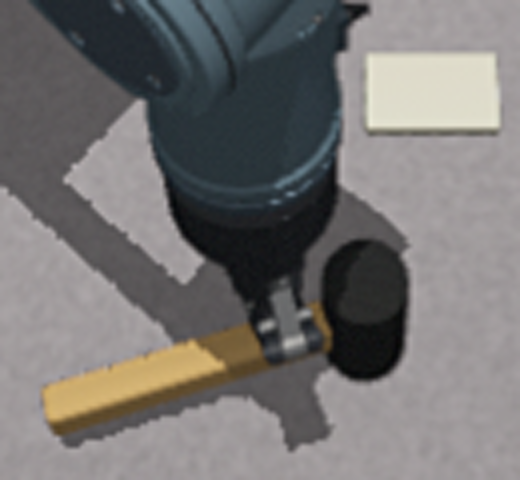

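Run:
```python
from h import *
P=np.array([[.208,.5085,.2013],[.208,.5085,.274]])
print(proj('side',P),proj('top',P))
s,q,Rm=S();P=np.array([q,q-Rm[:,0]*.019,q-Rm[:,0]*.073])
print(proj('side',P),proj('top',P),s['joints'])
snap("t5","top",340,180,80,80,P,7)
snap("s5","side",200,284,90,80,P,7)
for n,c,x,y in(("side0","side",80,0),("top0","top",60,300)):
    im=cv2.imread(f"pics/{n}.png")[y:y+80,x:x+80]
    cv2.imwrite(f"pics/{n}z.png",cv2.resize(im,None,fx=6,fy=6))
```

```text
[[130.8589  74.6223]
 [124.8753  53.0691]] [[101.5433 332.515 ]
 [ 90.8338 339.5046]]
[[245.8377 345.24  ]
 [245.4598 341.6615]
 [244.3107 330.7699]] [[386.8703 224.4356]
 [388.6492 224.4278]
 [394.     224.404 ]] [-0.7681  0.4114  1.6623  0.0017  1.068  -2.5322]
```

View pics/s5.png

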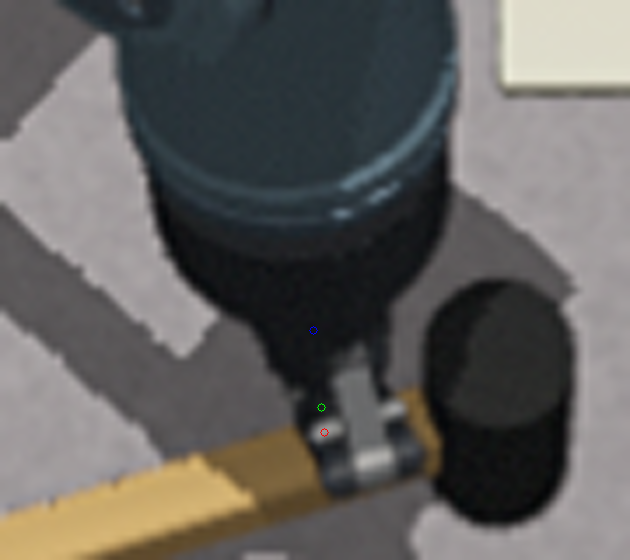

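View pics/t5.png

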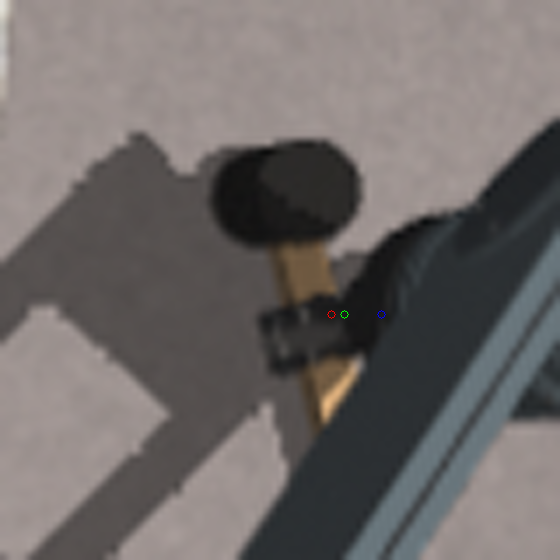

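View pics/side0z.png

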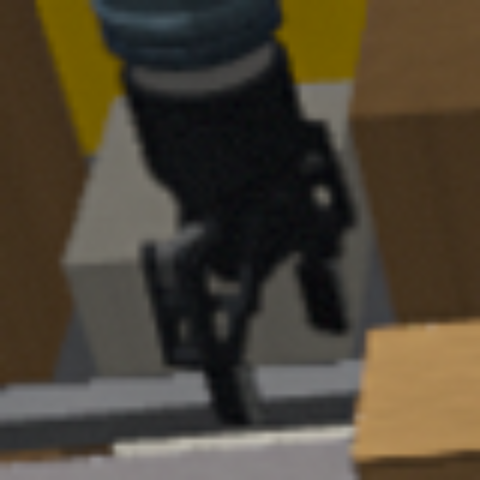

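View pics/top0z.png

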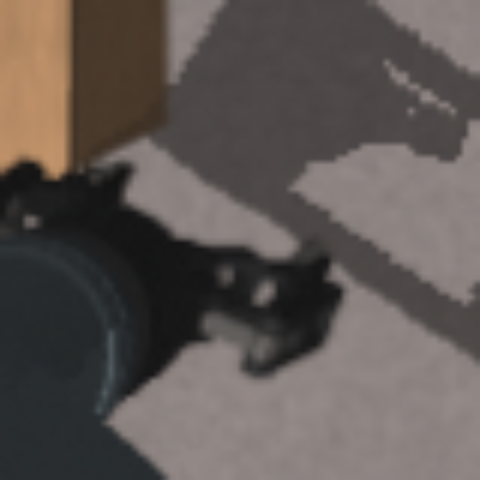

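Run:
```python
from h import *
s,q,Rm=S()
print(q,tri((253.5,350.5),(379,228.5)),tri((251.5,349),(381,228)))
print(tri((127,62.5),(110,347)))
from h import *
for l in ("mallet_handle",):
  for c in("side","top"): print(c,[(d['score'],w(c,d['at'])) for d in mark_of(c,l)])
```

```text
[ 0.4785 -0.3074  0.0698] (array([ 0.4799, -0.2984,  0.0135]), np.float64(0.027557873114594653)) (array([ 0.4787, -0.3006,  0.0286]), np.float64(0.021854723402933884))
(array([0.2037, 0.4599, 0.2738]), np.float64(0.02933894627515916))
side [(0.96, array([ 0.4716, -0.3069,  0.0429]))]
top [(0.73, array([ 0.5939, -0.1539, -0.0008])), (0.68, array([ 0.4783, -0.3119,  0.0438]))]
```

Run:
```python
from h import *
a=atz('side',[(119,70),(135,55)],.214);print(a,a[1]-a[0],np.linalg.norm(a[1]-a[0]))
# predicted finger tips at start
for sg in(-1,1):
    P=np.array([.208,.5085,.214])+sg*.045*np.array([.379,.925,0]);print(proj('side',P),proj('top',P))
print(read_camera('side').shape)
snap("s6","side",150,234,160,150)
snap("t6","top",300,150,160,150)
```

```text
[[0.1744 0.5188 0.214 ]
 [0.2157 0.5994 0.214 ]] [0.0413 0.0805 0.    ] 0.09053027624396966
[[122.7055  79.2178]] [[115.2294 339.9296]]
[[136.6775  63.1289]] [[ 84.3826 327.4322]]
(384, 512, 3)
```

View pics/t6.png

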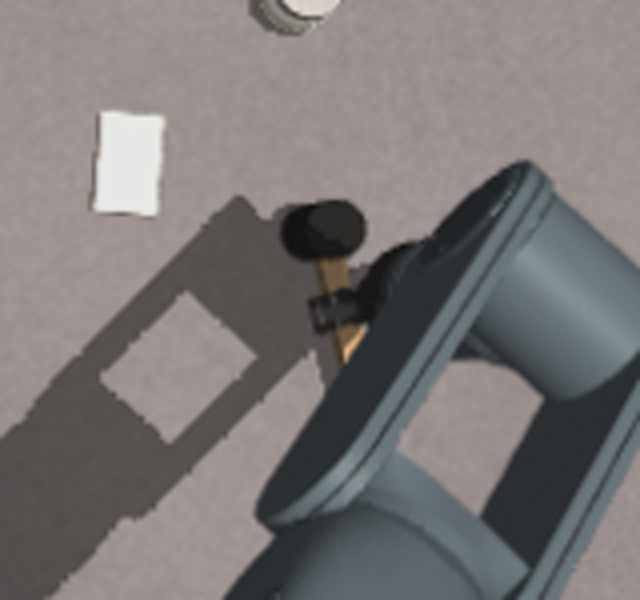

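Run:
```python
from h import *
print(proj('side',[[0,0,0],[.1,.1,.0],[.1,-.1,0]]),proj('top',[[0,0,0],[.1,.1,0],[.1,-.1,0]]))
print(atz('side',[(35,228),(97,225),(90,290),(0,295)],.015))
print(atz('top',[(257,349),(323,347)],.015))
print(tri((119,70),(115,345)))
for c in("side","top"):
  r=look_for(c,"mallet");print([(d['score'],w(c,d['at'])) for d in r])
```

```text
[[ 51.0245 259.5711]
 [ 95.6616 224.8074]
 [ 84.1133 290.3628]] [[288.5274 381.363 ]
 [255.5541 349.3555]
 [319.6506 347.8352]]
[[-0.0572  0.0974  0.015 ]
 [ 0.11    0.0868  0.015 ]
 [ 0.1203 -0.1094  0.015 ]
 [-0.095  -0.0978  0.015 ]]
[[ 0.1051  0.0951  0.015 ]
 [ 0.1064 -0.1087  0.015 ]]
(array([0.1899, 0.4539, 0.2535]), np.float64(0.0036056569002928373))
[(0.83, array([ 0.4755, -0.3173,  0.058 ]))]
[(0.76, array([ 0.5214, -0.2906,  0.0697]))]
```

View pics/s6.png

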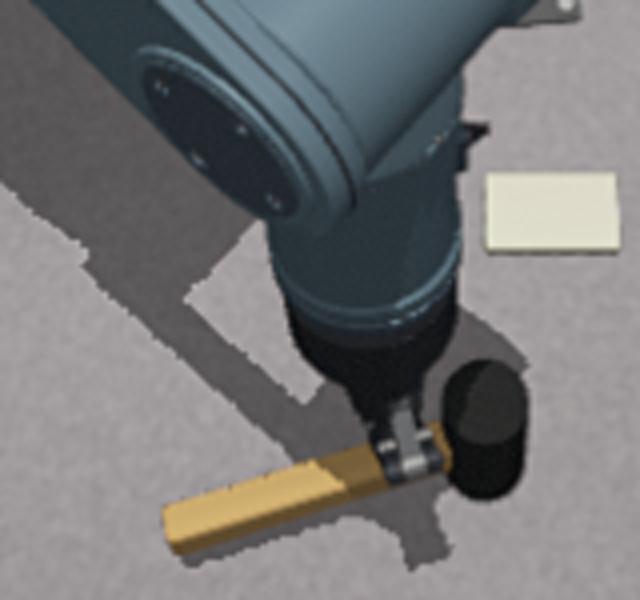

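Run:
```python
from h import *
for z in(.03,.06,.09,.12,.15): print(atz('side',[(253.7,352)],z),atz('top',[(379,228)],z),atz('top',[(384,228)],z))
```

```text
[[ 0.4936 -0.3084  0.03  ]] [[ 0.468  -0.2936  0.03  ]] [[ 0.4675 -0.3091  0.03  ]]
[[ 0.4931 -0.3194  0.06  ]] [[ 0.4683 -0.2858  0.06  ]] [[ 0.4679 -0.301   0.06  ]]
[[ 0.4927 -0.3304  0.09  ]] [[ 0.4687 -0.278   0.09  ]] [[ 0.4683 -0.2929  0.09  ]]
[[ 0.4922 -0.3414  0.12  ]] [[ 0.4691 -0.2703  0.12  ]] [[ 0.4687 -0.2848  0.12  ]]
[[ 0.4918 -0.3524  0.15  ]] [[ 0.4695 -0.2625  0.15  ]] [[ 0.4691 -0.2767  0.15  ]]
```

arm_command([
  {"dx": -3,"dy": 0,"dz": 0,"wx": 0,"wy": 0,"wz": 0,"gripper": 100},
  {"dx": -6,"dy": 0,"dz": 0,"wx": 0,"wy": 0,"wz": 0,"gripper": 100},
  {"dx": -8,"dy": 0,"dz": 0,"wx": 0,"wy": 0,"wz": 0,"gripper": 100},
  {"dx": -8,"dy": 0,"dz": 0,"wx": 0,"wy": 0,"wz": 0,"gripper": 100},
  {"dx": -8,"dy": 0,"dz": 0,"wx": 0,"wy": 0,"wz": 0,"gripper": 100},
  {"dx": -8,"dy": 0,"dz": 0,"wx": 0,"wy": 0,"wz": 0,"gripper": 100},
  {"dx": -8,"dy": 0,"dz": 0,"wx": 0,"wy": 0,"wz": 0,"gripper": 100},
  {"dx": -8,"dy": 0,"dz": 0,"wx": 0,"wy": 0,"wz": 0,"gripper": 100},
])

```text
time: 5.65
tool_pos: [0.478, -0.3071, 0.1487]
tcp_rot: [-0.149, 1.566, 0.153]
force: [0.4, 1.0, 0.0]
width: 1.0
```

Run:
```python
from h import *
s,q,Rm=S();print(q,s['time'],s['width'])
T=q-Rm[:,0]*.013
P=[q,T+Rm[:,1]*.0425,T-Rm[:,1]*.0425,q-Rm[:,0]*.073]
snap("s7","side",200,264,100,100,P,6)
snap("t7","top",340,180,100,100,P,6)
```

```text
[ 0.478  -0.3071  0.1487] 5.65 1.0000980013104368
```

View pics/s7.png

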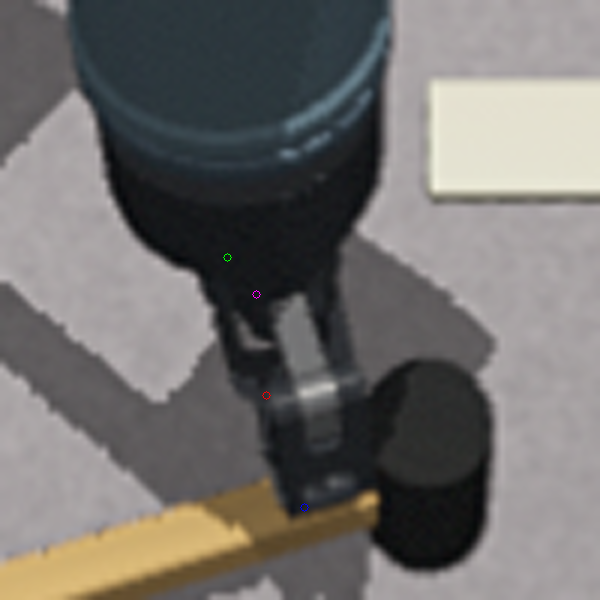

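View pics/t7.png

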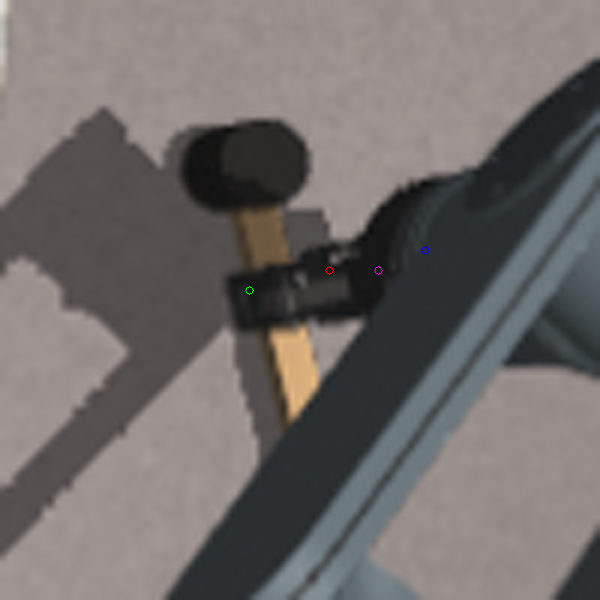

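Run:
```python
from h import *
s,q,Rm=S()
for z in(.14,.162,.18): print('near',atz('side',[(200+325/6,264+490/6)],z),'far',atz('top',[(340+255/6,180+300/6)],z))
T=q-Rm[:,0]*.013
print(T+Rm[:,1]*.05,T-Rm[:,1]*.05)
```

```text
near [[ 0.4941 -0.3371  0.14  ]] far [[ 0.4634 -0.2748  0.14  ]]
near [[ 0.4937 -0.3455  0.162 ]] far [[ 0.4638 -0.2689  0.162 ]]
near [[ 0.4934 -0.3524  0.18  ]] far [[ 0.4641 -0.2641  0.18  ]]
[ 0.4687 -0.2583  0.1622] [ 0.4878 -0.3564  0.162 ]
```

arm_command([
  {"dx": 4,"dy": 0,"dz": 0.1,"wx": 0,"wy": 0,"wz": 0,"gripper": 70},
  {"dx": 8,"dy": 0,"dz": 0.1,"wx": 0,"wy": 0,"wz": 0,"gripper": 70},
  {"dx": 10,"dy": 0,"dz": 0.1,"wx": 0,"wy": 0,"wz": 0,"gripper": 70},
  {"dx": 11.5,"dy": 0,"dz": 0.1,"wx": 0,"wy": 0,"wz": 0,"gripper": 70},
  {"dx": 12.5,"dy": 0,"dz": 0.1,"wx": 0,"wy": 0,"wz": 0,"gripper": 70},
  {"dx": 13.5,"dy": 0,"dz": 0.1,"wx": 0,"wy": 0,"wz": 0,"gripper": 70},
  {"dx": 14,"dy": 0,"dz": 0.1,"wx": 0,"wy": 0,"wz": 0,"gripper": 70},
  {"dx": 14,"dy": 0,"dz": 0.1,"wx": 0,"wy": 0,"wz": 0,"gripper": 70},
])

```text
time: 6.42
tool_pos: [0.4789, -0.3066, 0.0084]
tcp_rot: [-0.149, 1.566, 0.154]
force: [0.1, 0.3, 0.1]
width: 0.698
```

Run:
```python
from h import *
s,q,Rm=S();print(q,s['time'],s['width'],s['force'])
snap("s8","side",200,264,100,100,[q],6)
snap("t8","top",340,180,100,100,[q],6)
```

```text
[ 0.4789 -0.3066  0.0084] 6.4167 0.6980160305003338 [0.0843 0.3488 0.0549]
```

View pics/s8.png

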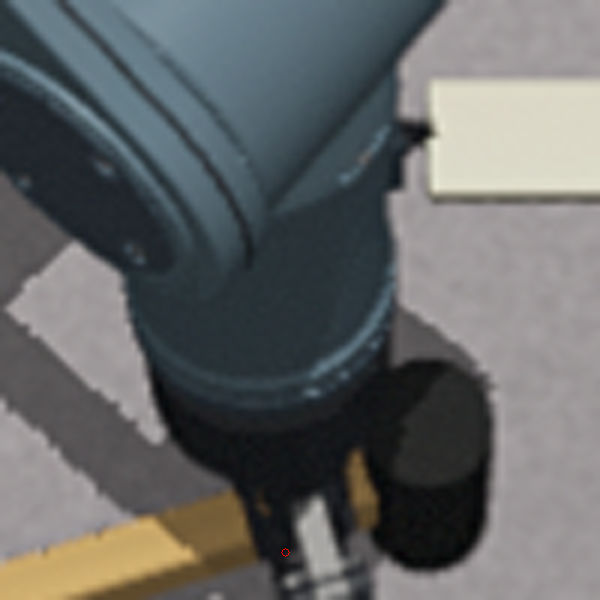

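View pics/t8.png

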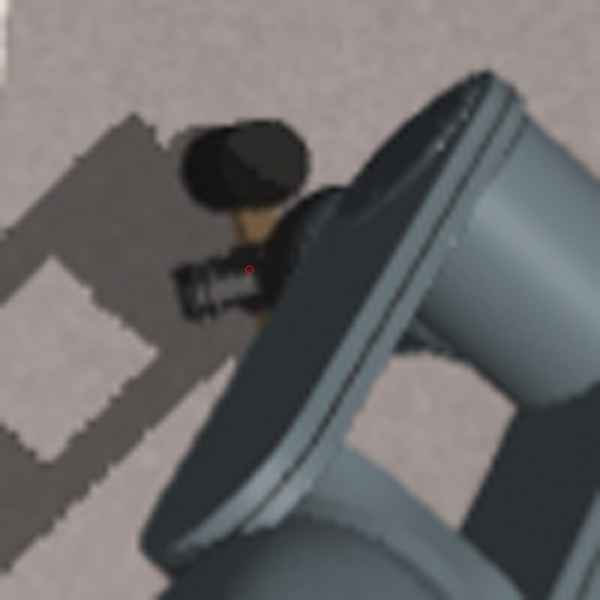

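Fingers straddle lower now (side crop ~310,560, below handle), without contact. Close here.

arm_command([
  {"dx": 0,"dy": 0,"dz": 0,"wx": 0,"wy": 0,"wz": 0,"gripper": 40},
  {"dx": 0,"dy": 0,"dz": 0,"wx": 0,"wy": 0,"wz": 0,"gripper": 0},
  {"dx": 0,"dy": 0,"dz": 0,"wx": 0,"wy": 0,"wz": 0,"gripper": 0},
  {"dx": 0,"dy": 0,"dz": 0,"wx": 0,"wy": 0,"wz": 0,"gripper": 0},
  {"dx": 0,"dy": 0,"dz": 0,"wx": 0,"wy": 0,"wz": 0,"gripper": 0},
  {"dx": 0,"dy": 0,"dz": 0,"wx": 0,"wy": 0,"wz": 0,"gripper": 0},
  {"dx": 0,"dy": 0,"dz": 0,"wx": 0,"wy": 0,"wz": 0,"gripper": 0},
  {"dx": 0,"dy": 0,"dz": 0,"wx": 0,"wy": 0,"wz": 0,"gripper": 0},
])

```text
time: 7.18
tool_pos: [0.48, -0.3073, 0.0106]
tcp_rot: [-0.151, 1.564, 0.152]
force: [-1.1, 2.7, 5.9]
width: 0.216
```

arm_command([
  {"dx": -1,"dy": 0,"dz": 0,"wx": 0,"wy": 0,"wz": 0,"gripper": 0},
  {"dx": -2,"dy": 0,"dz": 0,"wx": 0,"wy": 0,"wz": 0,"gripper": 0},
  {"dx": -4,"dy": 0,"dz": 0,"wx": 0,"wy": 0,"wz": 0,"gripper": 0},
  {"dx": -6,"dy": 0,"dz": 0,"wx": 0,"wy": 0,"wz": 0,"gripper": 0},
  {"dx": -8,"dy": 0,"dz": 0,"wx": 0,"wy": 0,"wz": 0,"gripper": 0},
  {"dx": -10,"dy": 0,"dz": 0,"wx": 0,"wy": 0,"wz": 0,"gripper": 0},
  {"dx": -12,"dy": 0,"dz": 0,"wx": 0,"wy": 0,"wz": 0,"gripper": 0},
  {"dx": -12,"dy": 0,"dz": 0,"wx": 0,"wy": 0,"wz": 0,"gripper": 0},
])

```text
time: 7.85
tool_pos: [0.4817, -0.3093, 0.1354]
tcp_rot: [-0.155, 1.559, 0.147]
force: [1.0, -0.9, -4.8]
width: 0.212
```

Run:
```python
from h import *
s,q,Rm=S();print(q,s['time'],s['width'],s['force'])
snap("s9","side",180,254,130,130,[q],5)
snap("t9","top",340,160,100,110,[q],5)
for c in("side","top"):
  for l in("mallet","mallet_handle"): print(c,l,[(d['score'],w(c,d['at'])) for d in mark_of(c,l)])
```

```text
[ 0.4817 -0.3093  0.1354] 7.85 0.2120801749286268 [ 1.0349 -0.8757 -4.7984]
side mallet [(0.68, array([ 0.5331, -0.2981,  0.1208]))]
side mallet_handle [(0.65, array([ 0.4737, -0.3101,  0.1712]))]
top mallet [(0.58, array([ 0.5301, -0.2954,  0.1194])), (0.42, array([ 0.7554, -0.1438, -0.0015])), (0.41, array([ 0.5761,  0.0461, -0.0004]))]
top mallet_handle [(0.59, array([ 0.4759, -0.3129,  0.1657])), (0.41, array([ 0.7525, -0.1445, -0.0014])), (0.32, array([0.5746, 0.0489, 0.0843]))]
```

View pics/s9.png

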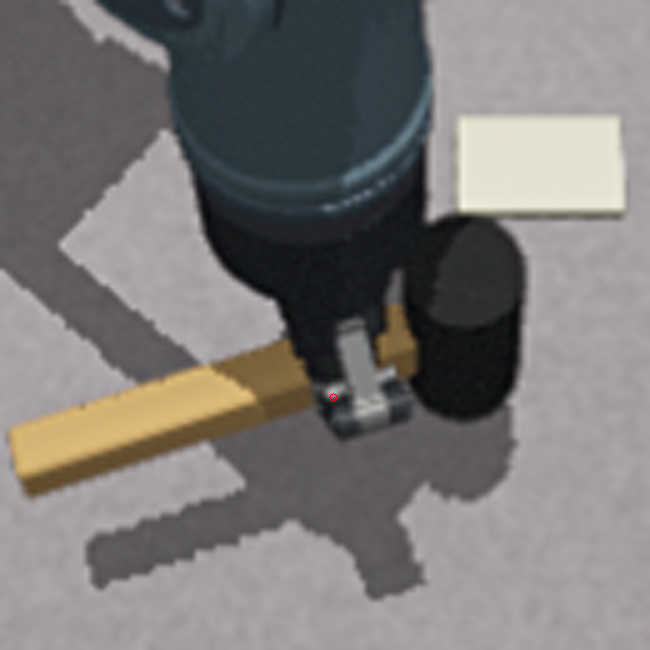

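View pics/t9.png

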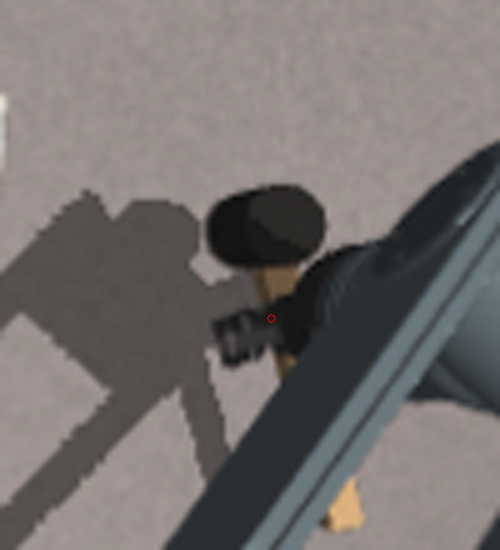

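Run:
```python
from h import *
print(tri((272.7,307.7),(397.1,204.1)))
s,q,Rm=S()
goal([.5255,.0335,.15],down(np.radians(101.1)))
```

```text
(array([ 0.5334, -0.2991,  0.2096]), np.float64(3.430589942614789e-05))
d [-2.01 32.49 11.09] w [-0.0012 -0.0004 -0.0034] deg 0.2
```

arm_command([
  {"dx": -2,"dy": 1.5,"dz": 0.5,"wx": 0,"wy": 0,"wz": 0,"gripper": 0},
  {"dx": -2,"dy": 4.5,"dz": 1.5,"wx": 0,"wy": 0,"wz": 0,"gripper": 0},
  {"dx": -2,"dy": 8,"dz": 2.7,"wx": 0,"wy": 0,"wz": 0,"gripper": 0},
  {"dx": -2,"dy": 11.5,"dz": 3.9,"wx": 0,"wy": 0,"wz": 0,"gripper": 0},
  {"dx": -2,"dy": 15,"dz": 5.1,"wx": 0,"wy": 0,"wz": 0,"gripper": 0},
  {"dx": -2,"dy": 18.5,"dz": 6.3,"wx": 0,"wy": 0,"wz": 0,"gripper": 0},
  {"dx": -2,"dy": 22,"dz": 7.5,"wx": 0,"wy": 0,"wz": 0,"gripper": 0},
  {"dx": -2,"dy": 25.5,"dz": 8.7,"wx": 0,"wy": 0,"wz": 0,"gripper": 0},
])

```text
time: 8.82
tool_pos: [0.5146, -0.0378, 0.1486]
tcp_rot: [-0.148, 1.568, 0.154]
force: [0.7, 0.0, -3.9]
width: 0.22
```

Run:
```python
from h import *
s,q,Rm=S();print(q,s['time'],s['width'],s['force'])
goal([.525,.035,.145],down(np.radians(101.1)))
```

```text
[ 0.5146 -0.0378  0.1486] 8.8167 0.21958550858284062 [ 0.7459  0.0008 -3.8597]
d [0.38 6.94 2.41] w [-0.0016 -0.0024 -0.0045] deg 0.3
```

arm_command([
  {"dx": 0,"dy": 3,"dz": 1,"wx": 0,"wy": 0,"wz": 0,"gripper": 0},
  {"dx": 0,"dy": 5.5,"dz": 1.8,"wx": 0,"wy": 0,"wz": 0,"gripper": 0},
  {"dx": 0,"dy": 6.9,"dz": 2.4,"wx": 0,"wy": 0,"wz": 0,"gripper": 0},
  {"dx": 0,"dy": 6.9,"dz": 2.4,"wx": 0,"wy": 0,"wz": 0,"gripper": 0},
  {"dx": 0,"dy": 6.9,"dz": 2.4,"wx": 0,"wy": 0,"wz": 0,"gripper": 0},
  {"dx": 0,"dy": 6.9,"dz": 2.4,"wx": 0,"wy": 0,"wz": 0,"gripper": 0},
  {"dx": 0,"dy": 6.9,"dz": 2.4,"wx": 0,"wy": 0,"wz": 0,"gripper": 0},
  {"dx": 0,"dy": 6.9,"dz": 2.4,"wx": 0,"wy": 0,"wz": 0,"gripper": 0},
])

```text
time: 9.48
tool_pos: [0.5249, 0.0335, 0.1486]
tcp_rot: [-0.146, 1.569, 0.153]
force: [-0.1, -0.2, -5.1]
width: 0.216
```

Run:
```python
from h import *
s,q,Rm=S();print(q,s['time'],s['width'],s['force'])
P=[q,[.5755,.046,.09],[.5755,.046,.22]]
snap("s10","side",210,124,130,130,P,5)
snap("t10","top",230,140,100,110,P,5)
```

```text
[0.5249 0.0335 0.1486] 9.4833 0.21622018318810737 [-0.0951 -0.2193 -5.0772]
```

View pics/s10.png

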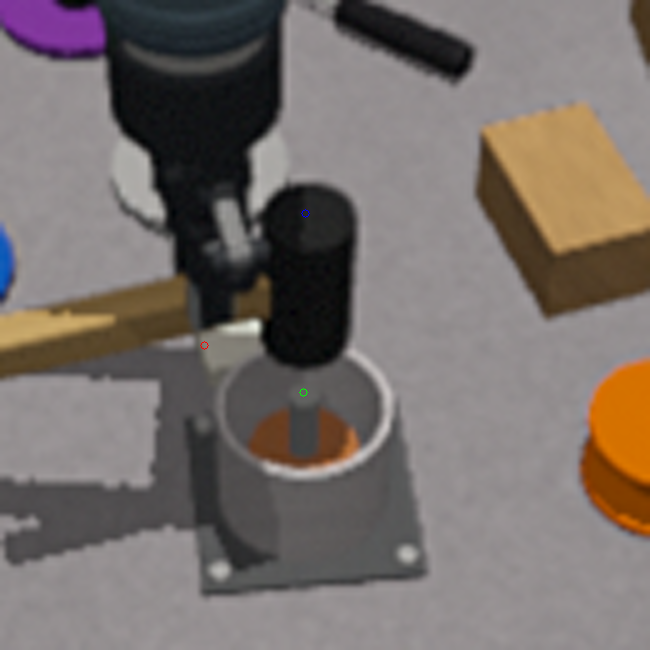

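View pics/t10.png

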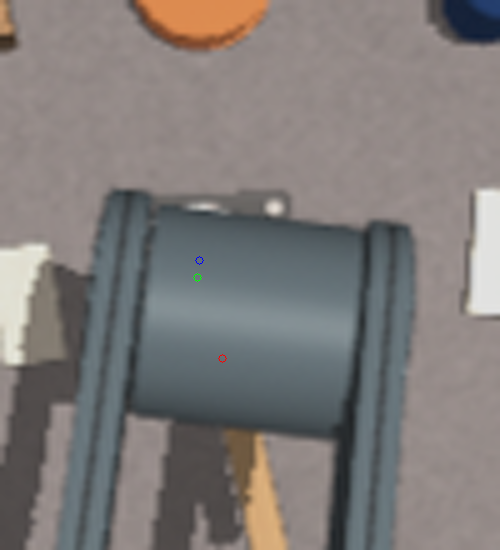

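arm_command([
  {"dx": 2,"dy": 0.1,"dz": 0,"wx": 0,"wy": 0,"wz": 0,"gripper": 0},
  {"dx": 4,"dy": 0.1,"dz": 0,"wx": 0,"wy": 0,"wz": 0,"gripper": 0},
  {"dx": 5,"dy": 0.1,"dz": 0,"wx": 0,"wy": 0,"wz": 0,"gripper": 0},
  {"dx": 5.4,"dy": 0.1,"dz": 0,"wx": 0,"wy": 0,"wz": 0,"gripper": 0},
  {"dx": 5.8,"dy": 0.1,"dz": 0,"wx": 0,"wy": 0,"wz": 0,"gripper": 0},
  {"dx": 6.2,"dy": 0.1,"dz": 0,"wx": 0,"wy": 0,"wz": 0,"gripper": 0},
  {"dx": 6.6,"dy": 0.1,"dz": 0,"wx": 0,"wy": 0,"wz": 0,"gripper": 0},
  {"dx": 6.6,"dy": 0.1,"dz": 0,"wx": 0,"wy": 0,"wz": 0,"gripper": 0},
])

```text
time: 10.25
tool_pos: [0.5252, 0.0346, 0.0829]
tcp_rot: [-0.147, 1.567, 0.153]
force: [-0.2, 0.1, -2.0]
width: 0.216
```

Run:
```python
from h import *
s,q,Rm=S();print(q,s['time'],s['width'],s['force'],s['ft_torque'])
snap("s11","side",210,124,130,130,[q],5)
```

```text
[0.5252 0.0346 0.0829] 10.25 0.21553181311710407 [-0.2162  0.0601 -2.021 ] [-0.231   0.1019 -0.0112]
```

View pics/s11.png

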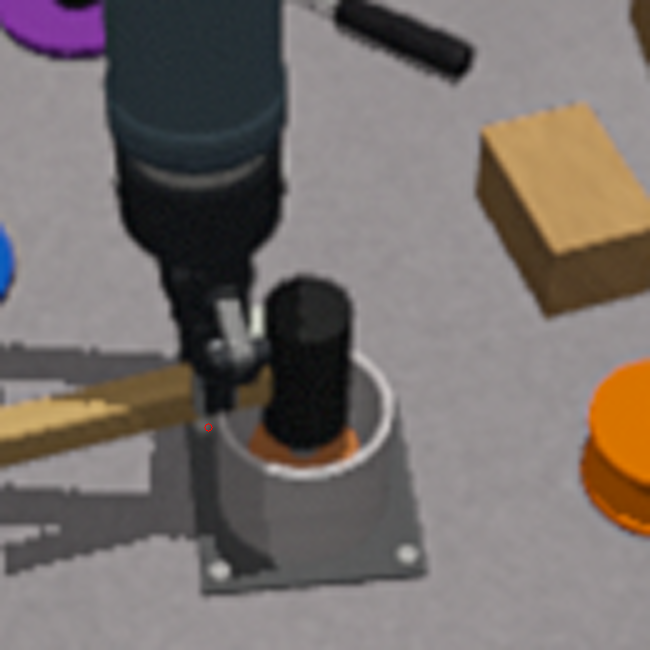

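arm_command([
  {"dx": 0.2,"dy": 0,"dz": 0,"wx": 0,"wy": 0,"wz": 0,"gripper": 0},
  {"dx": 0.3,"dy": 0,"dz": 0,"wx": 0,"wy": 0,"wz": 0,"gripper": 0},
  {"dx": 0.4,"dy": 0,"dz": 0,"wx": 0,"wy": 0,"wz": 0,"gripper": 0},
  {"dx": 0.5,"dy": 0,"dz": 0,"wx": 0,"wy": 0,"wz": 0,"gripper": 0},
  {"dx": 0.6,"dy": 0,"dz": 0,"wx": 0,"wy": 0,"wz": 0,"gripper": 0},
  {"dx": 0.7,"dy": 0,"dz": 0,"wx": 0,"wy": 0,"wz": 0,"gripper": 0},
  {"dx": 0.7,"dy": 0,"dz": 0,"wx": 0,"wy": 0,"wz": 0,"gripper": 0},
  {"dx": 0.7,"dy": 0,"dz": 0,"wx": 0,"wy": 0,"wz": 0,"gripper": 0},
])

```text
time: 10.97
tool_pos: [0.5251, 0.0346, 0.0782]
tcp_rot: [-0.148, 1.566, 0.152]
force: [-9.6, -0.5, 16.8]
width: 0.217
```

Run:
```python
from h import *
s,q,Rm=S();print(q,s['time'],s['width'],s['force'],s['ft_torque'])
snap("s12","side",210,124,130,130,[q],5)
```

```text
[0.5251 0.0346 0.0782] 10.9667 0.21677357815438786 [-9.6347 -0.5465 16.8447] [-0.0932  1.2822  0.069 ]
```

View pics/s12.png

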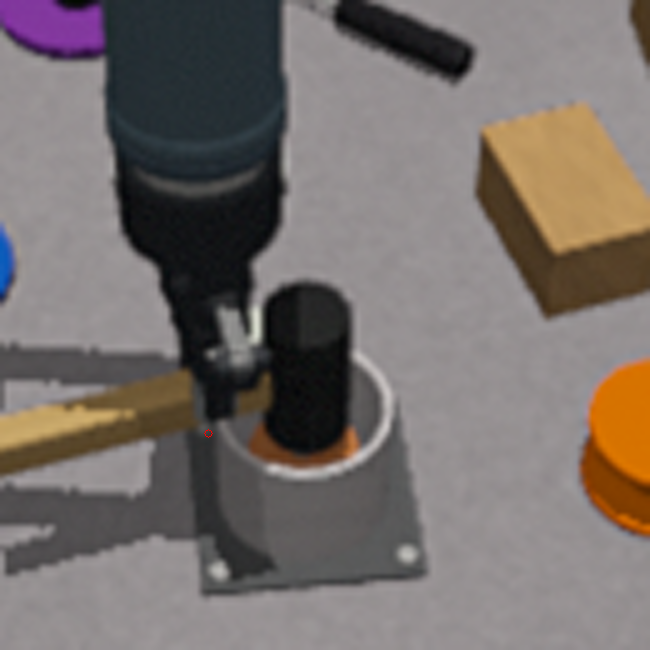

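```bash
python3 - <<'E'
from h import *
for z in(.145,.15,.155,.16,.165):print(z,proj('side',[[.576,.0465,z],[.576,.0465,z-.086]]))
for f in("s11","s12"):
    pass
print((210+308/5-.4,124+310/5-.4))
E
python3 - <<'E'
import cv2
a=cv2.imread('pics/s11.png')[230:480,180:420];b=cv2.imread('pics/s12.png')[230:480,180:420]
import numpy as np
cv2.imwrite('pics/c12.png',cv2.resize(np.hstack([a,b]),None,fx=1.6,fy=1.6))
E
```

```text
0.145 [[270.5594 187.5374]
 [270.3584 209.412 ]]
0.15 [[270.5719 186.1806]
 [270.3695 208.2115]]
0.155 [[270.5844 184.8138]
 [270.3806 207.0027]]
0.16 [[270.597  183.437 ]
 [270.3919 205.7854]]
0.165 [[270.6096 182.0499]
 [270.4031 204.5596]]
(271.20000000000005, 185.6)
```

View pics/c12.png

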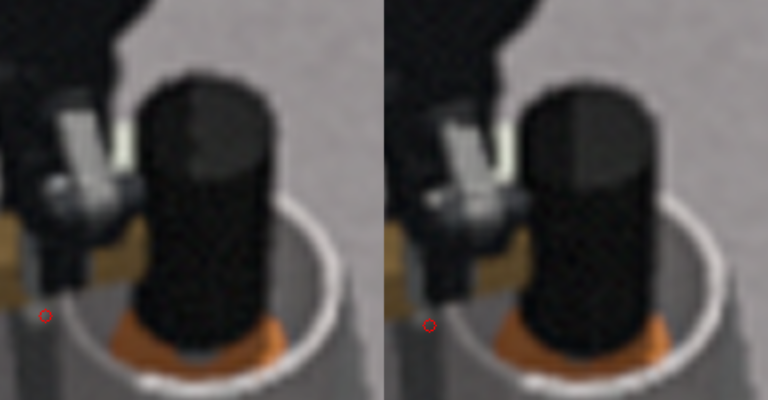

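arm_command([
  {"dx": -1,"dy": 0,"dz": 0,"wx": 0,"wy": 0,"wz": 0,"gripper": 0},
  {"dx": -3,"dy": 0,"dz": 0,"wx": 0,"wy": 0,"wz": 0,"gripper": 0},
  {"dx": -5.5,"dy": 0,"dz": 0,"wx": 0,"wy": 0,"wz": 0,"gripper": 0},
  {"dx": -7,"dy": -1,"dz": -0.3,"wx": 0,"wy": 0,"wz": 0,"gripper": 0},
  {"dx": -7,"dy": -3.5,"dz": -1,"wx": 0,"wy": 0,"wz": 0,"gripper": 0},
  {"dx": -7,"dy": -7,"dz": -2.3,"wx": 0,"wy": 0,"wz": 0,"gripper": 0},
  {"dx": -7,"dy": -10.5,"dz": -3.5,"wx": 0,"wy": 0,"wz": 0,"gripper": 0},
  {"dx": -7,"dy": -14,"dz": -4.7,"wx": 0,"wy": 0,"wz": 0,"gripper": 0},
])

```text
time: 11.68
tool_pos: [0.5052, -0.1128, 0.1473]
tcp_rot: [-0.148, 1.566, 0.154]
force: [1.0, 0.3, -5.1]
width: 0.211
```

Run:
```python
from h import *
s,q,Rm=S();print(q,s['time'],s['width'],s['force'],s['ft_torque'])
goal([.479,-.307,.11],down(np.radians(101.1)))
snap("s13","side",210,154,130,100,[],5)
```

```text
[ 0.5052 -0.1128  0.1473] 11.6833 0.2114073262419696 [ 0.9501  0.3301 -5.1336] [-0.0472  0.1547  0.0086]
d [  3.67 -18.57  -6.28] w [-0.0012 -0.0005 -0.0035] deg 0.2
```

View pics/s13.png

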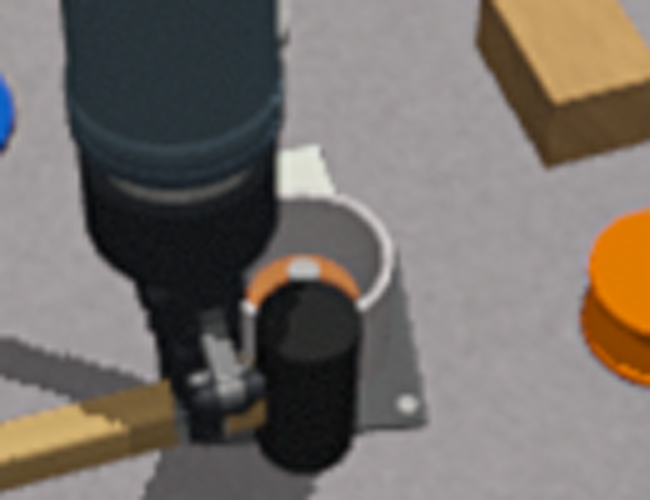

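arm_command([
  {"dx": 0,"dy": -3,"dz": -1,"wx": 0,"wy": 0,"wz": 0,"gripper": 0},
  {"dx": 0,"dy": -6.5,"dz": -2.2,"wx": 0,"wy": 0,"wz": 0,"gripper": 0},
  {"dx": 0,"dy": -10,"dz": -3.4,"wx": 0,"wy": 0,"wz": 0,"gripper": 0},
  {"dx": 0,"dy": -13.5,"dz": -4.6,"wx": 0,"wy": 0,"wz": 0,"gripper": 0},
  {"dx": 0.5,"dy": -16.5,"dz": -5.6,"wx": 0,"wy": 0,"wz": 0,"gripper": 0},
  {"dx": 2,"dy": -18.5,"dz": -6.3,"wx": 0,"wy": 0,"wz": 0,"gripper": 0},
  {"dx": 3.6,"dy": -18.5,"dz": -6.3,"wx": 0,"wy": 0,"wz": 0,"gripper": 0},
  {"dx": 3.6,"dy": -18.5,"dz": -6.3,"wx": 0,"wy": 0,"wz": 0,"gripper": 0},
])

```text
time: 12.4
tool_pos: [0.4754, -0.3138, 0.1079]
tcp_rot: [-0.144, 1.572, 0.149]
force: [0.6, 1.9, -5.7]
width: 0.215
```

Run:
```python
from h import *
s,q,Rm=S();print(q,s['time'],s['width'],s['force'],s['ft_torque'])
snap("s14","side",236,180,70,50,[],9)
snap("t14","top",240,170,60,50,[],9)
for c in("side","top"):
  for l in("peg_top","mallet"): print(c,l,[(d['score'],w(c,d['at'])) for d in mark_of(c,l)])
```

```text
[ 0.4754 -0.3138  0.1079] 12.4 0.21510302403101353 [ 0.5908  1.9336 -5.6624] [0.0655 0.3345 0.0333]
side peg_top []
side mallet [(0.77, array([ 0.5276, -0.3062,  0.0942])), (0.54, array([0.6549, 0.4407, 0.0017]))]
top peg_top [(0.61, array([0.7585, 0.2161, 0.0012])), (0.52, array([0.5783, 0.0452, 0.0685])), (0.43, array([ 0.5785,  0.0425, -0.0014]))]
top mallet [(0.66, array([ 0.5281, -0.3033,  0.0961])), (0.63, array([0.5763, 0.0448, 0.0711]))]
```

View pics/s14.png

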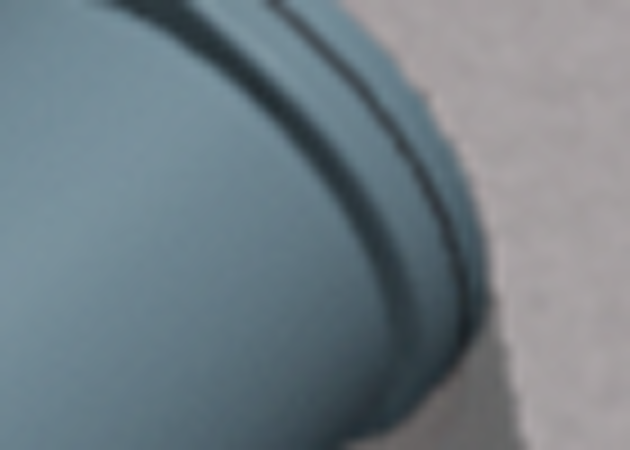

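View pics/t14.png

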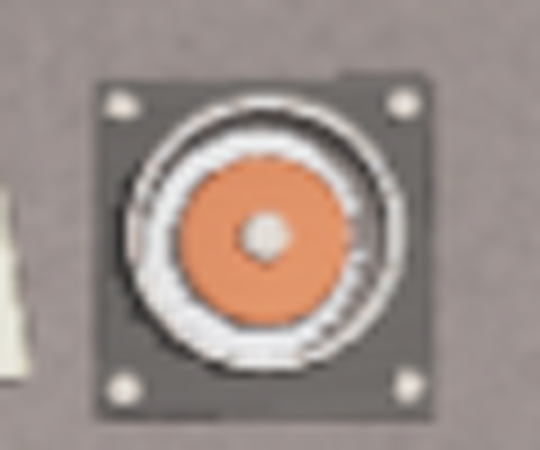

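arm_command([
  {"dx": 3,"dy": 0,"dz": 0,"wx": 0,"wy": 0,"wz": 0,"gripper": 0},
  {"dx": 5.5,"dy": 0,"dz": 0,"wx": 0,"wy": 0,"wz": 0,"gripper": 0},
  {"dx": 7.5,"dy": 0,"dz": 0,"wx": 0,"wy": 0,"wz": 0,"gripper": 0},
  {"dx": 8.5,"dy": 0,"dz": 0,"wx": 0,"wy": 0,"wz": 0,"gripper": 0},
  {"dx": 9,"dy": 0,"dz": 0,"wx": 0,"wy": 0,"wz": 0,"gripper": 0},
  {"dx": 9.3,"dy": 0,"dz": 0,"wx": 0,"wy": 0,"wz": 0,"gripper": 0},
  {"dx": 9.5,"dy": 0,"dz": 0,"wx": 0,"wy": 0,"wz": 0,"gripper": 0},
  {"dx": 9.5,"dy": 0,"dz": 0,"wx": 0,"wy": 0,"wz": 0,"gripper": 0},
])

```text
time: 13.37
tool_pos: [0.4792, -0.3147, 0.0189]
tcp_rot: [-0.154, 1.565, 0.145]
force: [0.1, -0.2, -4.3]
width: 0.214
```

Run:
```python
from h import *
s,q,Rm=S();print(q,s['time'],s['width'],s['force'],s['ft_torque'])
snap("s15","side",180,264,130,120,[],4)
```

```text
[ 0.4792 -0.3147  0.0189] 13.3667 0.21404919942546774 [ 0.1162 -0.1886 -4.3485] [0.0013 0.2046 0.0027]
```

View pics/s15.png

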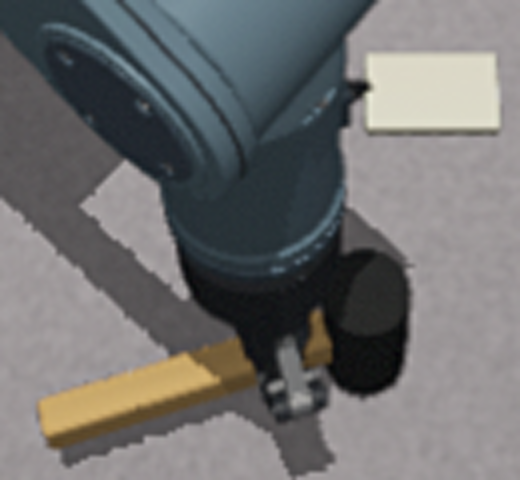

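arm_command([
  {"dx": 0.2,"dy": 0,"dz": 0,"wx": 0,"wy": 0,"wz": 0,"gripper": 0},
  {"dx": 0.4,"dy": 0,"dz": 0,"wx": 0,"wy": 0,"wz": 0,"gripper": 0},
  {"dx": 0.6,"dy": 0,"dz": 0,"wx": 0,"wy": 0,"wz": 0,"gripper": 0},
  {"dx": 0.7,"dy": 0,"dz": 0,"wx": 0,"wy": 0,"wz": 0,"gripper": 0},
  {"dx": 0.8,"dy": 0,"dz": 0,"wx": 0,"wy": 0,"wz": 0,"gripper": 0},
  {"dx": 0.8,"dy": 0,"dz": 0,"wx": 0,"wy": 0,"wz": 0,"gripper": 0},
  {"dx": 0.8,"dy": 0,"dz": 0,"wx": 0,"wy": 0,"wz": 0,"gripper": 0},
  {"dx": 0.8,"dy": 0,"dz": 0,"wx": 0,"wy": 0,"wz": 0,"gripper": 0},
])

```text
time: 14.08
tool_pos: [0.4792, -0.3148, 0.0113]
tcp_rot: [-0.154, 1.565, 0.145]
force: [-1.8, 0.4, -1.5]
width: 0.216
```

arm_command([
  {"dx": 0.1,"dy": 0,"dz": 0,"wx": 0,"wy": 0,"wz": 0,"gripper": 0},
  {"dx": 0.1,"dy": 0,"dz": 0,"wx": 0,"wy": 0,"wz": 0,"gripper": 40},
  {"dx": 0.1,"dy": 0,"dz": 0,"wx": 0,"wy": 0,"wz": 0,"gripper": 60},
  {"dx": 0.1,"dy": 0,"dz": 0,"wx": 0,"wy": 0,"wz": 0,"gripper": 60},
  {"dx": -1,"dy": 0,"dz": 0,"wx": 0,"wy": 0,"wz": 0,"gripper": 60},
  {"dx": -5,"dy": 0,"dz": 0,"wx": 0,"wy": 0,"wz": 0,"gripper": 60},
  {"dx": -9,"dy": 0,"dz": 0,"wx": 0,"wy": 0,"wz": 0,"gripper": 60},
  {"dx": -13,"dy": 0,"dz": 0,"wx": 0,"wy": 0,"wz": 0,"gripper": 60},
])

```text
time: 14.75
tool_pos: [0.4788, -0.3137, 0.1433]
tcp_rot: [-0.154, 1.565, 0.146]
force: [0.4, -0.8, 0.4]
width: 0.596
```

Run:
```python
from h import *
s,q,Rm=S();print(q,s['time'],s['width'],s['force'],s['joints'])
for yaw in(101.1,135,160): goal([.5452,.3008,.16],down(np.radians(yaw)))
snap("s16","side",180,244,130,140,[],4)
```

```text
[ 0.4788 -0.3137  0.1433] 14.75 0.596477535846139 [ 0.4177 -0.7998  0.3848] [-0.7729  0.341   1.5695 -0.0031  1.2269 -2.5332]
d [-1.98 59.07 18.16] w [-0.0032 -0.0001  0.0051] deg 0.3
d [-1.98 59.07 18.16] w [-0.5948 -0.0016  0.0049] deg 34.1
d [-1.98 59.07 18.16] w [-1.0312 -0.0027  0.0046] deg 59.1
```

View pics/s16.png

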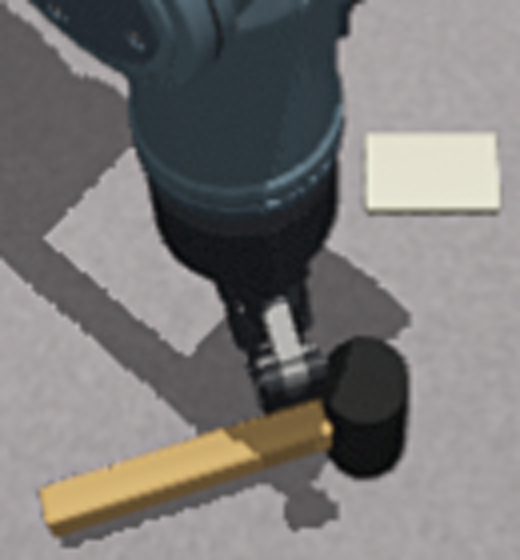

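arm_command([
  {"dx": -2,"dy": 59.1,"dz": 18.2,"wx": 1.76,"wy": 0,"wz": 0,"gripper": 60},
  {"dx": -2,"dy": 59.1,"dz": 18.2,"wx": 1.76,"wy": 0,"wz": 0,"gripper": 60},
  {"dx": -2,"dy": 59.1,"dz": 18.2,"wx": 1.76,"wy": 0,"wz": 0,"gripper": 60},
  {"dx": -2,"dy": 59.1,"dz": 18.2,"wx": 1.76,"wy": 0,"wz": 0,"gripper": 60},
  {"dx": -2,"dy": 59.1,"dz": 18.2,"wx": 1.76,"wy": 0,"wz": 0,"gripper": 60},
  {"dx": -2,"dy": 59.1,"dz": 18.2,"wx": 1.76,"wy": 0,"wz": 0,"gripper": 60},
  {"dx": -2,"dy": 59.1,"dz": 18.2,"wx": 1.76,"wy": 0,"wz": 0,"gripper": 60},
  {"dx": -2,"dy": 59.1,"dz": 18.2,"wx": 1.76,"wy": 0,"wz": 0,"gripper": 60},
])

```text
time: 15.47
tool_pos: [0.5149, -0.0072, 0.1537]
tcp_rot: [0.572, 1.48, -0.578]
force: [0.8, 0.9, 0.3]
width: 0.599
```

Run:
```python
from h import *
s,q,Rm=S();print(q,s['time'],s['width'],s['force'],s['joints'])
goal([.5452,.3008,.16],down(0))
```

```text
[ 0.5149 -0.0072  0.1537] 15.4667 0.5990682319771131 [0.8039 0.8965 0.3417] [-0.2262  0.2277  1.7001 -0.0064  1.2013 -1.058 ]
d [ -0.87  24.84 -18.44] w [ 0.8341  0.0126 -0.0066] deg 47.8
```

arm_command([
  {"dx": -0.9,"dy": 24.8,"dz": -18.4,"wx": 0.834,"wy": 0.013,"wz": -0.007,"gripper": 60},
  {"dx": -0.9,"dy": 24.8,"dz": -18.4,"wx": 0.834,"wy": 0.013,"wz": -0.007,"gripper": 60},
  {"dx": -0.9,"dy": 24.8,"dz": -18.4,"wx": 0.834,"wy": 0.013,"wz": -0.007,"gripper": 60},
  {"dx": -0.9,"dy": 24.8,"dz": -18.4,"wx": 0.834,"wy": 0.013,"wz": -0.007,"gripper": 60},
  {"dx": -0.9,"dy": 24.8,"dz": -18.4,"wx": 0.834,"wy": 0.013,"wz": -0.007,"gripper": 60},
  {"dx": -0.9,"dy": 24.8,"dz": -18.4,"wx": 0.834,"wy": 0.013,"wz": -0.007,"gripper": 60},
  {"dx": -0.9,"dy": 24.8,"dz": -18.4,"wx": 0.834,"wy": 0.013,"wz": -0.007,"gripper": 60},
  {"dx": -0.9,"dy": 24.8,"dz": -18.4,"wx": 0.834,"wy": 0.013,"wz": -0.007,"gripper": 60},
])

```text
time: 16.13
tool_pos: [0.545, 0.2993, 0.1613]
tcp_rot: [1.215, 1.206, -1.213]
force: [2.0, 0.2, 0.5]
width: 0.603
```

Run:
```python
from h import *
s,q,Rm=S();print(q,s['time'],s['width'],s['force'],s['joints'])
goal([.5452,.3008,.10],down(0))
P=[q,[.5452,.3008,.079]]
snap("s17","side",200,84,100,100,P,6)
snap("t17","top",140,160,100,100,P,6)
```

```text
[0.545  0.2993 0.1613] 16.1333 0.6032130041587411 [2.0154 0.2182 0.4701] [0.3229 0.4137 1.4138 0.0003 1.3132 0.3291]
d [ 6.13  0.01 -0.15] w [-0.0063 -0.0006 -0.0008] deg 0.4
```

View pics/s17.png

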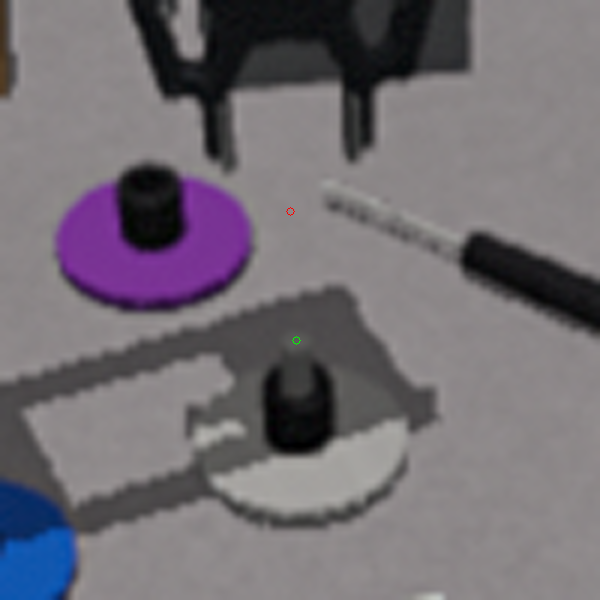

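View pics/t17.png

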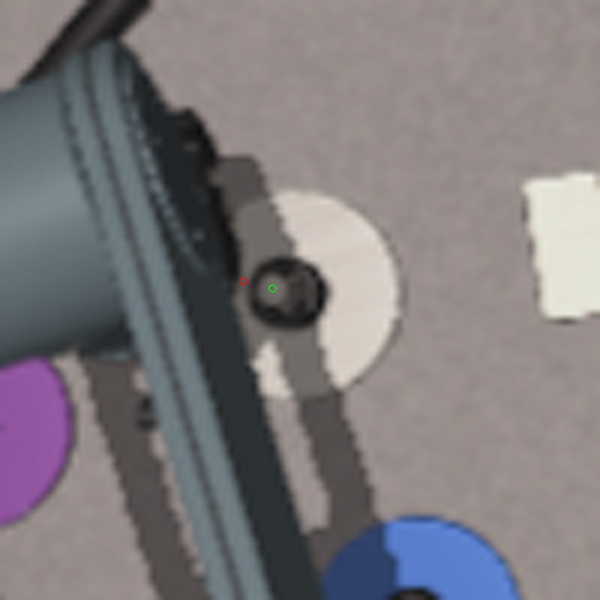

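Run:
```python
from h import *
s,q,Rm=S()
for z in(.16,.18,.19,.2,.21): print(z,proj('side',[q[0],q[1],z]))
print('tips',200+228/6-.4,84+165/6-.4,200+352/6-.4,84+155/6-.4)
a=atz('side',[(237.6,111.1),(258.3,109.4)],.195);print(a,np.degrees(np.arctan2(*(a[1]-a[0])[[1,0]])),np.linalg.norm(a[1]-a[0]))
print('stemtop px',proj('side',[.5452,.3008,.079]),200+296/6-.4,84+338/6-.4)
```

```text
0.16 [[247.7155 118.2141]]
0.18 [[247.4674 112.5821]]
0.19 [[247.3411 109.7125]]
0.2 [[247.2132 106.8062]]
0.21 [[247.0837 103.8625]]
tips 237.6 111.1 258.2666666666667 109.43333333333332
[[0.517  0.2945 0.195 ]
 [0.5746 0.2945 0.195 ]] 0.01929791751373001 0.05752988660740775
stemtop px [[248.9035 140.2585]] 248.93333333333334 139.93333333333334
```

arm_command([
  {"dx": 4,"dy": 0,"dz": -0.15,"wx": 0,"wy": 0,"wz": 0,"gripper": 50},
  {"dx": 8,"dy": 0,"dz": -0.15,"wx": 0,"wy": 0,"wz": 0,"gripper": 50},
  {"dx": 10,"dy": 0,"dz": -0.15,"wx": 0,"wy": 0,"wz": 0,"gripper": 50},
  {"dx": 11.5,"dy": 0,"dz": -0.15,"wx": 0,"wy": 0,"wz": 0,"gripper": 50},
  {"dx": 12.3,"dy": 0,"dz": -0.15,"wx": 0,"wy": 0,"wz": 0,"gripper": 50},
  {"dx": 12.6,"dy": 0,"dz": -0.15,"wx": 0,"wy": 0,"wz": 0,"gripper": 50},
  {"dx": 12.6,"dy": 0,"dz": -0.15,"wx": 0,"wy": 0,"wz": 0,"gripper": 50},
  {"dx": 12.6,"dy": 0,"dz": -0.15,"wx": 0,"wy": 0,"wz": 0,"gripper": 50},
])

```text
time: 16.9
tool_pos: [0.5459, 0.3056, 0.0364]
tcp_rot: [1.211, 1.212, -1.201]
force: [-0.1, 0.4, 0.2]
width: 0.505
```

Run:
```python
from h import *
s,q,Rm=S();print(q,s['time'],s['width'],s['force'],s['joints'])
goal([.5452,.3008,.035],down(0))
snap("s18","side",200,84,100,100,[q,[.5452,.3008,.079]],6)
```

```text
[0.5459 0.3056 0.0364] 16.9 0.5049159081806796 [-0.062   0.3988  0.2192] [0.3305 0.5349 1.5495 0.0033 1.0525 0.3245]
d [ 0.13 -0.08  0.48] w [ 0.0044 -0.0042 -0.0035] deg 0.4
```

View pics/s18.png

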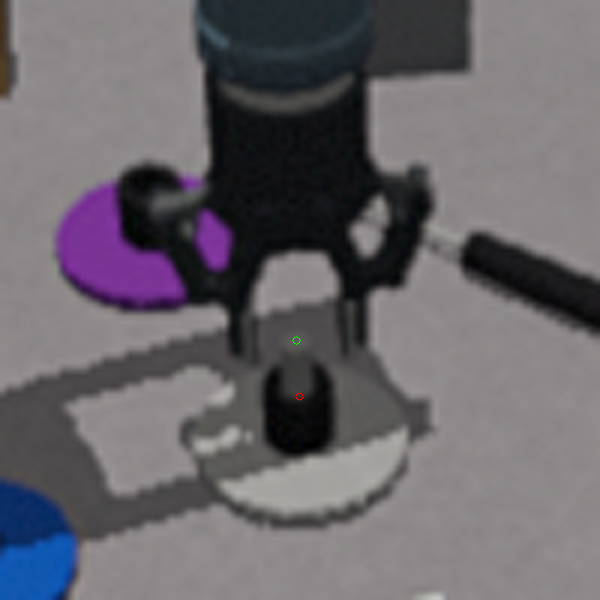

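arm_command([
  {"dx": 0.3,"dy": -0.05,"dz": 0.45,"wx": 0,"wy": 0,"wz": 0,"gripper": 50},
  {"dx": 0.5,"dy": -0.05,"dz": 0.45,"wx": 0,"wy": 0,"wz": 0,"gripper": 50},
  {"dx": 0.5,"dy": -0.05,"dz": 0.45,"wx": 0,"wy": 0,"wz": 0,"gripper": 40},
  {"dx": 0.5,"dy": -0.05,"dz": 0.45,"wx": 0,"wy": 0,"wz": 0,"gripper": 30},
  {"dx": 0.5,"dy": -0.05,"dz": 0.45,"wx": 0,"wy": 0,"wz": 0,"gripper": 0},
  {"dx": 0.5,"dy": -0.05,"dz": 0.45,"wx": 0,"wy": 0,"wz": 0,"gripper": 0},
  {"dx": 0.5,"dy": -0.05,"dz": 0.45,"wx": 0,"wy": 0,"wz": 0,"gripper": 0},
  {"dx": 0.5,"dy": -0.05,"dz": 0.45,"wx": 0,"wy": 0,"wz": 0,"gripper": 0},
])

```text
time: 17.62
tool_pos: [0.5453, 0.3013, 0.0317]
tcp_rot: [1.211, 1.212, -1.201]
force: [-2.0, -0.5, 2.5]
width: 0.159
```

Run:
```python
from h import *
s,q,Rm=S();print(q,s['time'],s['width'],s['force'],s['ft_torque'])
goal([.5452,.3008,.035],down(0))
snap("s19","side",200,84,100,100,[q,[.5452,.3008,.079]],6)
```

```text
[0.5453 0.3013 0.0317] 17.6167 0.15941481513079003 [-2.0028 -0.4921  2.4502] [-0.0619  0.3761 -0.0051]
d [-0.33 -0.01  0.05] w [ 0.0046 -0.0042 -0.0035] deg 0.4
```

View pics/s19.png

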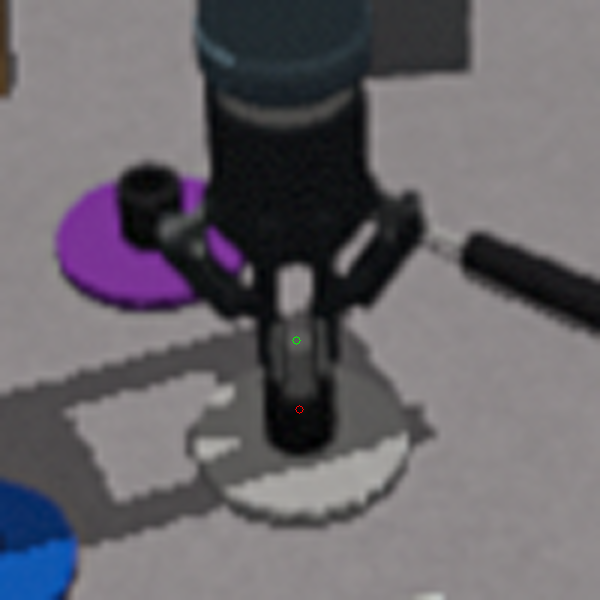

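arm_command([
  {"dx": -0.5,"dy": 0,"dz": 0,"wx": 0,"wy": 0,"wz": 0,"gripper": 0},
  {"dx": -1.5,"dy": 0,"dz": 0,"wx": 0,"wy": 0,"wz": 0,"gripper": 0},
  {"dx": -3.5,"dy": 0,"dz": 0,"wx": 0,"wy": 0,"wz": 0,"gripper": 0},
  {"dx": -6,"dy": 0,"dz": 0,"wx": 0,"wy": 0,"wz": 0,"gripper": 0},
  {"dx": -9,"dy": 0,"dz": 0,"wx": 0,"wy": 0,"wz": 0,"gripper": 0},
  {"dx": -12,"dy": 0,"dz": 0,"wx": 0,"wy": 0,"wz": 0,"gripper": 0},
  {"dx": -12,"dy": 0,"dz": 0,"wx": 0,"wy": 0,"wz": 0,"gripper": 0},
  {"dx": -12,"dy": 0,"dz": 0,"wx": 0,"wy": 0,"wz": 0,"gripper": 0},
])

```text
time: 18.33
tool_pos: [0.5465, 0.3013, 0.1542]
tcp_rot: [1.214, 1.209, -1.197]
force: [-1.0, 0.5, -4.3]
width: 0.16
```

Run:
```python
from h import *
s,q,Rm=S();print(q,s['time'],s['width'],s['force'],s['ft_torque'])
goal([.5755,.046,q[2]],down(0))
snap("s20","side",200,54,100,100,[q],6)
snap("t20","top",140,160,100,100,[q],6)
for c in("side","top"):
  for l in("stem","sleeve"): print(c,l,[(round(d['score'],2),w(c,d['at'])) for d in mark_of(c,l)])
```

```text
[0.5465 0.3013 0.1542] 18.3333 0.16049082925557331 [-1.044   0.5182 -4.2769] [-0.0334  0.0149 -0.0097]
d [-0.13  2.79 25.54] w [ 0.0045 -0.0059 -0.0087] deg 0.7
side stem [(0.36, array([0.5491, 0.3039, 0.1921]))]
side sleeve [(0.8, array([0.5452, 0.3021, 0.1564])), (0.74, array([0.3688, 0.2396, 0.0351])), (0.69, array([ 0.6529,  0.4415, -0.0002])), (0.65, array([0.4782, 0.4806, 0.0353]))]
top stem []
top sleeve [(0.72, array([0.4805, 0.4783, 0.0381])), (0.61, array([0.3686, 0.2373, 0.0339]))]
```

View pics/s20.png

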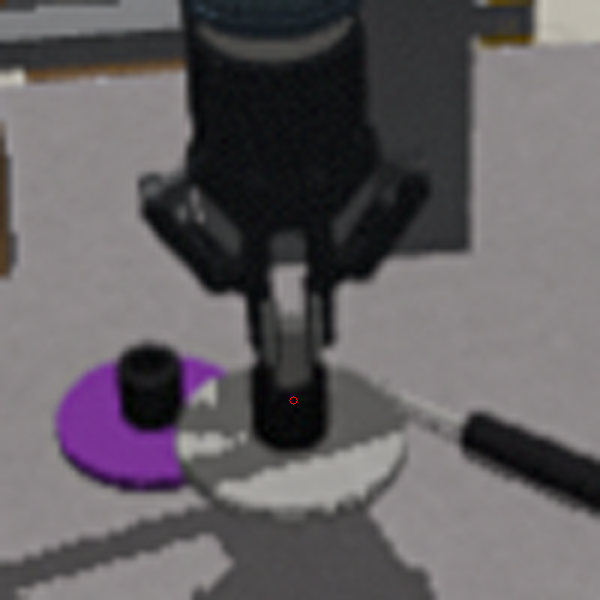

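View pics/t20.png

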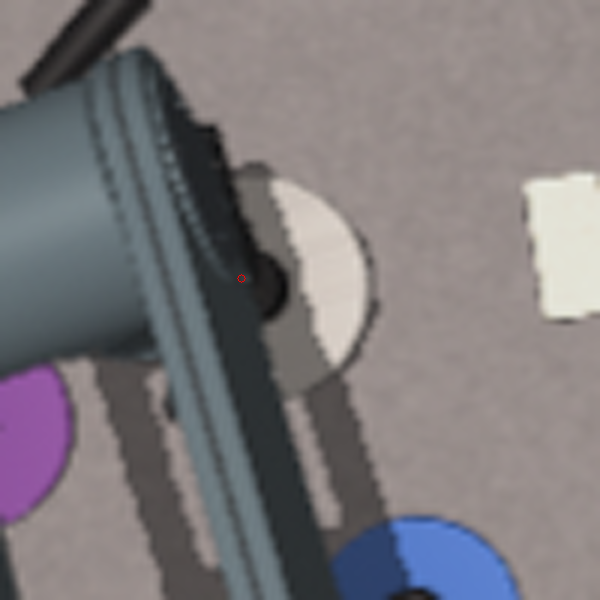

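Run:
```python
from h import *
print(atz('top',[(269.2-.4,195.8-.4)],.068),atz('top',[(269.1-.4,195.3-.4)],.08),atz('side',[(270.5,205.5)],.08),atz('side',[(270.3,202.7)],.0885))
# foot plate corner bolts top: t14
b=np.array([(123,105),(405,103),(124,388),(408,386)])/9+[240,170]-.4
a=atz('top',b,.006);print(a,a.mean(0))
im=cv2.imread('pics/side0.png')
```

```text
[[0.5759 0.0463 0.068 ]] [[0.5766 0.0467 0.08  ]] [[0.5757 0.0425 0.08  ]] [[0.5755 0.0449 0.0885]]
[[ 0.6267  0.0941  0.006 ]
 [ 0.6247 -0.0059  0.006 ]
 [ 0.5264  0.0962  0.006 ]
 [ 0.5245 -0.004   0.006 ]] [0.5756 0.0451 0.006 ]
```

arm_command([
  {"dx": 0,"dy": 0.2,"dz": 1.5,"wx": 0,"wy": -0.006,"wz": -0.009,"gripper": 0},
  {"dx": 0,"dy": 0.5,"dz": 4.5,"wx": 0,"wy": -0.006,"wz": -0.009,"gripper": 0},
  {"dx": 0,"dy": 0.9,"dz": 8,"wx": 0,"wy": -0.006,"wz": -0.009,"gripper": 0},
  {"dx": 0,"dy": 1.3,"dz": 11.5,"wx": 0,"wy": -0.006,"wz": -0.009,"gripper": 0},
  {"dx": 0,"dy": 1.7,"dz": 15,"wx": 0,"wy": -0.006,"wz": -0.009,"gripper": 0},
  {"dx": 0,"dy": 2.1,"dz": 18.5,"wx": 0,"wy": -0.006,"wz": -0.009,"gripper": 0},
  {"dx": 0,"dy": 2.5,"dz": 22,"wx": 0,"wy": -0.006,"wz": -0.009,"gripper": 0},
  {"dx": 0,"dy": 2.8,"dz": 24.5,"wx": 0,"wy": -0.006,"wz": -0.009,"gripper": 0},
])

```text
time: 19.3
tool_pos: [0.5727, 0.0517, 0.1483]
tcp_rot: [1.199, 1.215, -1.216]
force: [-0.0, 0.5, -3.2]
width: 0.161
```

Run:
```python
from h import *
s,q,Rm=S();print(q,s['time'],s['width'],s['force'],s['ft_torque'])
goal([.576,.0457,.122],down(0))
```

```text
[0.5727 0.0517 0.1483] 19.3 0.16078153323327365 [-0.0456  0.461  -3.174 ] [0.0549 0.0498 0.048 ]
d [2.63 0.35 0.59] w [0.0031 0.0042 0.0102] deg 0.7
```

arm_command([
  {"dx": 0.5,"dy": 0.3,"dz": 0.6,"wx": 0.003,"wy": 0.004,"wz": 0.01,"gripper": 0},
  {"dx": 1,"dy": 0.35,"dz": 0.6,"wx": 0.003,"wy": 0.004,"wz": 0.01,"gripper": 0},
  {"dx": 1.5,"dy": 0.35,"dz": 0.6,"wx": 0.003,"wy": 0.004,"wz": 0.01,"gripper": 0},
  {"dx": 2,"dy": 0.35,"dz": 0.6,"wx": 0.003,"wy": 0.004,"wz": 0.01,"gripper": 0},
  {"dx": 2.3,"dy": 0.35,"dz": 0.6,"wx": 0.003,"wy": 0.004,"wz": 0.01,"gripper": 0},
  {"dx": 2.5,"dy": 0.35,"dz": 0.6,"wx": 0.003,"wy": 0.004,"wz": 0.01,"gripper": 0},
  {"dx": 2.5,"dy": 0.35,"dz": 0.6,"wx": 0.003,"wy": 0.004,"wz": 0.01,"gripper": 0},
  {"dx": 2.5,"dy": 0.35,"dz": 0.6,"wx": 0.003,"wy": 0.004,"wz": 0.01,"gripper": 0},
])

```text
time: 19.97
tool_pos: [0.5758, 0.0464, 0.1232]
tcp_rot: [1.208, 1.21, -1.209]
force: [0.5, -0.5, -3.1]
width: 0.162
```

Run:
```python
from h import *
s,q,Rm=S();print(q,s['time'],s['width'],s['force'],s['ft_torque'])
goal([.576,.0457,.104],down(0))
u=q[2]-.0317
t=np.linspace(0,2*np.pi,60)
snap("s21","side",220,140,100,100,[q,[.5757,.0455,u+.051],[.5757,.0455,u+.015]],6)
```

```text
[0.5758 0.0464 0.1232] 19.9667 0.16202297922766076 [ 0.5387 -0.4687 -3.1037] [-0.0461 -0.0073 -0.0007]
d [1.92 0.02 0.07] w [0.0014 0.0002 0.0005] deg 0.1
```

View pics/s21.png

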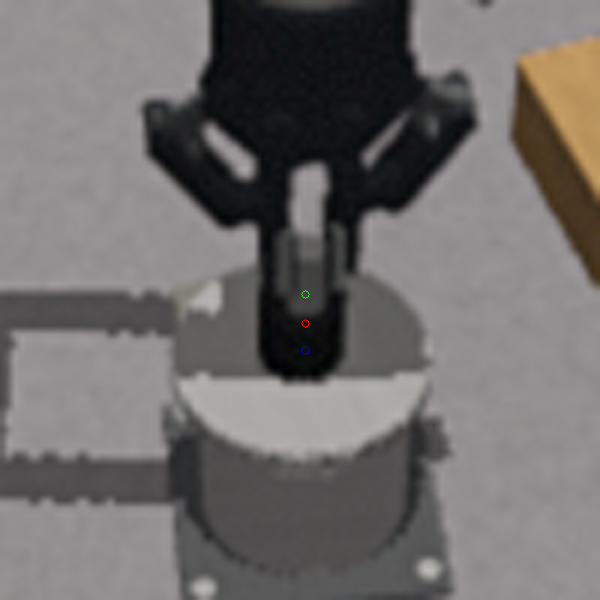

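arm_command([
  {"dx": 0.4,"dy": 0,"dz": 0.05,"wx": 0,"wy": 0,"wz": 0,"gripper": 0},
  {"dx": 0.8,"dy": 0,"dz": 0.05,"wx": 0,"wy": 0,"wz": 0,"gripper": 0},
  {"dx": 1.1,"dy": 0,"dz": 0.05,"wx": 0,"wy": 0,"wz": 0,"gripper": 0},
  {"dx": 1.4,"dy": 0,"dz": 0.05,"wx": 0,"wy": 0,"wz": 0,"gripper": 0},
  {"dx": 1.6,"dy": 0,"dz": 0.05,"wx": 0,"wy": 0,"wz": 0,"gripper": 0},
  {"dx": 1.75,"dy": 0,"dz": 0.05,"wx": 0,"wy": 0,"wz": 0,"gripper": 0},
  {"dx": 1.85,"dy": 0,"dz": 0.05,"wx": 0,"wy": 0,"wz": 0,"gripper": 0},
  {"dx": 1.85,"dy": 0,"dz": 0.05,"wx": 0,"wy": 0,"wz": 0,"gripper": 0},
])

```text
time: 20.68
tool_pos: [0.5759, 0.0457, 0.1047]
tcp_rot: [1.208, 1.21, -1.209]
force: [0.7, -0.8, -2.9]
width: 0.159
```

Run:
```python
from h import *
s,q,Rm=S();print(q,s['time'],s['width'],s['force'],s['ft_torque'])
snap("s22","side",220,140,100,100,[q],6)
```

```text
[0.5759 0.0457 0.1047] 20.6833 0.15856409144642938 [ 0.7441 -0.7792 -2.9089] [-0.0041 -0.0233  0.032 ]
```

View pics/s22.png

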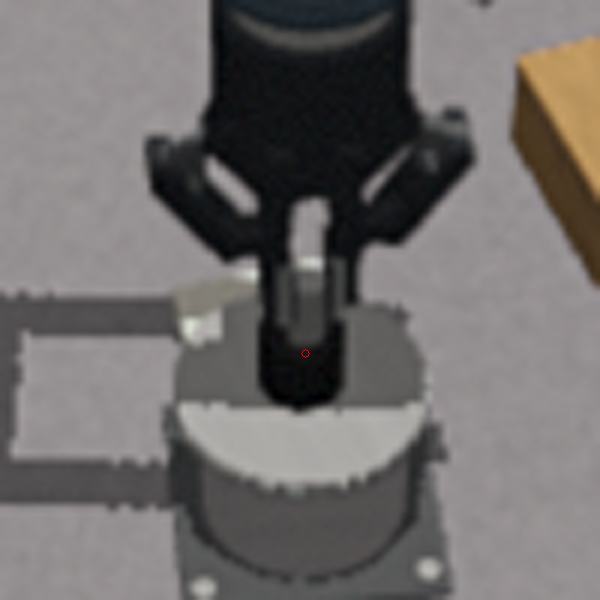

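Nearly down with still full weight; a couple more mm until contact shows.

arm_command([
  {"dx": 0.05,"dy": 0,"dz": 0,"wx": 0,"wy": 0,"wz": 0,"gripper": 0},
  {"dx": 0.1,"dy": 0,"dz": 0,"wx": 0,"wy": 0,"wz": 0,"gripper": 0},
  {"dx": 0.15,"dy": 0,"dz": 0,"wx": 0,"wy": 0,"wz": 0,"gripper": 0},
  {"dx": 0.2,"dy": 0,"dz": 0,"wx": 0,"wy": 0,"wz": 0,"gripper": 0},
  {"dx": 0.25,"dy": 0,"dz": 0,"wx": 0,"wy": 0,"wz": 0,"gripper": 0},
  {"dx": 0.25,"dy": 0,"dz": 0,"wx": 0,"wy": 0,"wz": 0,"gripper": 0},
  {"dx": 0.25,"dy": 0,"dz": 0,"wx": 0,"wy": 0,"wz": 0,"gripper": 0},
  {"dx": 0.25,"dy": 0,"dz": 0,"wx": 0,"wy": 0,"wz": 0,"gripper": 0},
])

```text
time: 21.4
tool_pos: [0.5759, 0.0455, 0.1037]
tcp_rot: [1.208, 1.209, -1.208]
force: [-4.4, -1.6, 6.6]
width: 0.157
```

arm_command([
  {"dx": 0,"dy": 0,"dz": 0,"wx": 0,"wy": 0,"wz": 0,"gripper": 20},
  {"dx": 0,"dy": 0,"dz": 0,"wx": 0,"wy": 0,"wz": 0,"gripper": 40},
  {"dx": 0,"dy": 0,"dz": 0,"wx": 0,"wy": 0,"wz": 0,"gripper": 60},
  {"dx": 0,"dy": 0,"dz": 0,"wx": 0,"wy": 0,"wz": 0,"gripper": 60},
  {"dx": 0,"dy": 0,"dz": 0,"wx": 0,"wy": 0,"wz": 0,"gripper": 60},
  {"dx": -1,"dy": 0,"dz": 0,"wx": 0,"wy": 0,"wz": 0,"gripper": 60},
  {"dx": -3,"dy": 0,"dz": 0,"wx": 0,"wy": 0,"wz": 0,"gripper": 60},
  {"dx": -4,"dy": 0,"dz": 0,"wx": 0,"wy": 0,"wz": 0,"gripper": 60},
])

```text
time: 22.07
tool_pos: [0.5768, 0.0455, 0.1459]
tcp_rot: [1.209, 1.207, -1.207]
force: [-0.1, -0.0, 0.3]
width: 0.6
```

Run:
```python
from h import *
s,q,Rm=S();print(q,s['time'],s['width'],s['force'],s['ft_torque'])
snap("s23","side",220,120,100,120,[q,[.5757,.0455,.151]],5)
for c in("side","top"):
  for l in("stem","sleeve"): print(c,l,[(round(d['score'],2),w(c,d['at'])) for d in mark_of(c,l)])
print(get_state()['tool_pos'])
```

```text
[0.5768 0.0455 0.1459] 22.0667 0.6001092995370526 [-0.0813 -0.0434  0.3281] [-0.0035 -0.0913  0.0144]
side stem [(0.55, array([0.5778, 0.0477, 0.1444]))]
side sleeve [(0.84, array([0.3711, 0.2418, 0.0316])), (0.78, array([0.5776, 0.0429, 0.1075])), (0.63, array([0.482 , 0.4779, 0.0293]))]
top stem []
top sleeve [(0.72, array([0.4805, 0.4783, 0.0381])), (0.61, array([0.3686, 0.2373, 0.0339]))]
[0.5755 0.0456 0.1433]
```

View pics/s23.png

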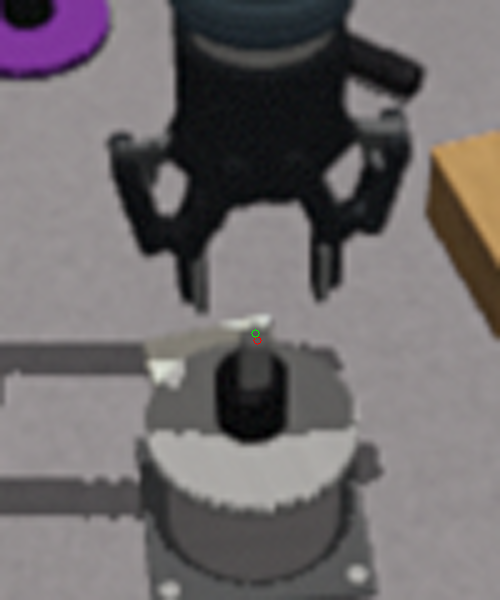

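arm_command([
  {"dx": 1.5,"dy": 0,"dz": 0,"wx": 0,"wy": 0,"wz": 0,"gripper": 70},
  {"dx": 3,"dy": 0,"dz": 0,"wx": 0,"wy": 0,"wz": 0,"gripper": 70},
  {"dx": 4,"dy": 0,"dz": 0,"wx": 0,"wy": 0,"wz": 0,"gripper": 70},
  {"dx": 5,"dy": 0,"dz": 0,"wx": 0,"wy": 0,"wz": 0,"gripper": 70},
  {"dx": 5.8,"dy": 0,"dz": 0,"wx": 0,"wy": 0,"wz": 0,"gripper": 70},
  {"dx": 6.4,"dy": 0,"dz": 0,"wx": 0,"wy": 0,"wz": 0,"gripper": 70},
  {"dx": 6.4,"dy": 0,"dz": 0,"wx": 0,"wy": 0,"wz": 0,"gripper": 70},
  {"dx": 6.4,"dy": 0,"dz": 0,"wx": 0,"wy": 0,"wz": 0,"gripper": 70},
])

```text
time: 22.98
tool_pos: [0.5755, 0.0455, 0.0791]
tcp_rot: [1.208, 1.21, -1.209]
force: [-0.1, -0.3, 0.0]
width: 0.7
```

Run:
```python
from h import *
s,q,Rm=S();print(q,s['time'],s['width'],s['force'],s['ft_torque'])
goal([.5757,.0455,.077],down(0))
snap("s24","side",220,120,100,120,[q,[.5757,.0455,.151]],5)
```

```text
[0.5755 0.0455 0.0791] 22.9833 0.699661371389486 [-0.111  -0.3398  0.007 ] [0.0153 0.0029 0.0161]
d [0.21 0.02 0.  ] w [0.0012 0.0007 0.0004] deg 0.1
```

View pics/s24.png

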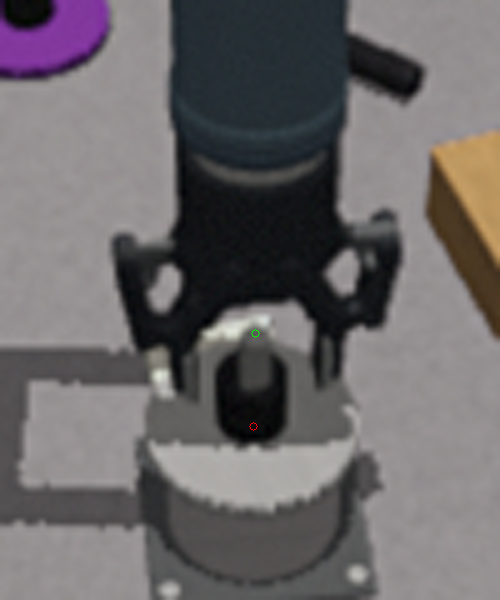

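arm_command([
  {"dx": 0.3,"dy": 0,"dz": 0,"wx": 0,"wy": 0,"wz": 0,"gripper": 70},
  {"dx": 0.4,"dy": 0,"dz": 0,"wx": 0,"wy": 0,"wz": 0,"gripper": 60},
  {"dx": 0.4,"dy": 0,"dz": 0,"wx": 0,"wy": 0,"wz": 0,"gripper": 50},
  {"dx": 0.4,"dy": 0,"dz": 0,"wx": 0,"wy": 0,"wz": 0,"gripper": 45},
  {"dx": 0.4,"dy": 0,"dz": 0,"wx": 0,"wy": 0,"wz": 0,"gripper": 20},
  {"dx": 0.4,"dy": 0,"dz": 0,"wx": 0,"wy": 0,"wz": 0,"gripper": 10},
  {"dx": 0.4,"dy": 0,"dz": 0,"wx": 0,"wy": 0,"wz": 0,"gripper": 0},
  {"dx": 0.4,"dy": 0,"dz": 0,"wx": 0,"wy": 0,"wz": 0,"gripper": 0},
])

```text
time: 23.7
tool_pos: [0.5759, 0.0455, 0.0762]
tcp_rot: [1.208, 1.208, -1.208]
force: [-2.9, 0.1, 5.7]
width: 0.423
```

Run:
```python
from h import *
s,q,Rm=S();print(q,s['time'],s['width'],s['force'],s['ft_torque'])
snap("s25","side",220,120,100,120,[q,[.5757,.0455,.151]],5)
```

```text
[0.5759 0.0455 0.0762] 23.7 0.42295155113016886 [-2.9458  0.1148  5.7034] [0.0535 0.4857 0.0362]
```

View pics/s25.png

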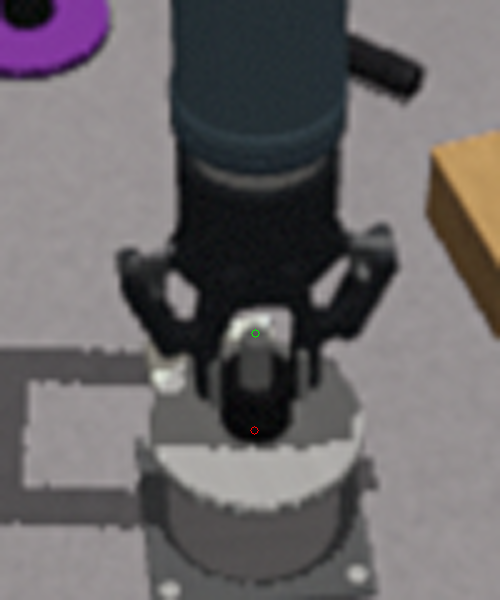

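arm_command([
  {"dx": -0.3,"dy": 0,"dz": 0,"wx": 0,"wy": 0,"wz": 0,"gripper": 0},
  {"dx": -0.7,"dy": 0,"dz": 0,"wx": 0,"wy": 0,"wz": 0,"gripper": 0},
  {"dx": -1.2,"dy": 0,"dz": 0,"wx": 0,"wy": 0,"wz": 0,"gripper": 0},
  {"dx": -1.7,"dy": 0,"dz": 0,"wx": 0,"wy": 0,"wz": 0,"gripper": 0},
  {"dx": -2.2,"dy": 0,"dz": 0,"wx": 0,"wy": 0,"wz": 0,"gripper": 0},
  {"dx": -2.7,"dy": 0,"dz": 0,"wx": 0,"wy": 0,"wz": 0,"gripper": 0},
  {"dx": -3,"dy": 0,"dz": 0,"wx": 0,"wy": 0,"wz": 0,"gripper": 0},
  {"dx": -3,"dy": 0,"dz": 0,"wx": 0,"wy": 0,"wz": 0,"gripper": 0},
])

```text
time: 24.42
tool_pos: [0.5766, 0.0454, 0.1073]
tcp_rot: [1.209, 1.207, -1.207]
force: [1.0, 0.5, -1.2]
width: 0.421
```

Run:
```python
from h import *
s,q,Rm=S();print(q,s['time'],s['width'],s['force'],s['ft_torque'])
goal([.5757,.0455,q[2]],down(0))
snap("s26","side",220,120,100,120,[q,[.5757,.0455,.151]],5)
```

```text
[0.5766 0.0454 0.1073] 24.4167 0.42143734640588154 [ 0.9675  0.4959 -1.2296] [ 0.0195 -0.0763  0.0006]
d [-0.   -0.09 -0.01] w [ 0.0013  0.0011 -0.0027] deg 0.2
```

View pics/s26.png

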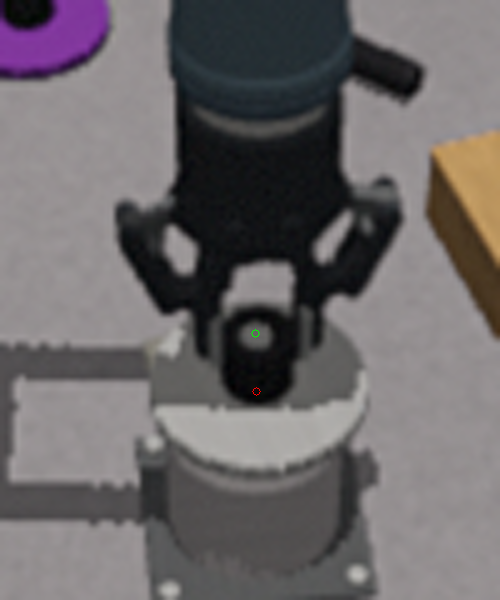

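arm_command([
  {"dx": -0.5,"dy": -0.1,"dz": 0,"wx": 0,"wy": 0,"wz": 0,"gripper": 0},
  {"dx": -1.2,"dy": -0.1,"dz": 0,"wx": 0,"wy": 0,"wz": 0,"gripper": 0},
  {"dx": -2.4,"dy": -0.1,"dz": 0,"wx": 0,"wy": 0,"wz": 0,"gripper": 0},
  {"dx": -3.6,"dy": -0.1,"dz": 0,"wx": 0,"wy": 0,"wz": 0,"gripper": 0},
  {"dx": -5,"dy": -0.1,"dz": 0,"wx": 0,"wy": 0,"wz": 0,"gripper": 0},
  {"dx": -6.5,"dy": -0.1,"dz": 0,"wx": 0,"wy": 0,"wz": 0,"gripper": 0},
  {"dx": -8,"dy": -0.1,"dz": 0,"wx": 0,"wy": 0,"wz": 0,"gripper": 0},
  {"dx": -9,"dy": -0.1,"dz": 0,"wx": 0,"wy": 0,"wz": 0,"gripper": 0},
])

```text
time: 25.13
tool_pos: [0.5757, 0.0455, 0.1989]
tcp_rot: [1.209, 1.206, -1.206]
force: [0.3, 0.5, -1.4]
width: 0.422
```

arm_command([
  {"dx": -0.5,"dy": 0,"dz": 0,"wx": 0,"wy": 0,"wz": 0,"gripper": 0},
  {"dx": -0.5,"dy": 0,"dz": 0,"wx": 0,"wy": 0,"wz": 0,"gripper": 0},
  {"dx": -0.5,"dy": 0,"dz": 0,"wx": 0,"wy": 0,"wz": 0,"gripper": 0},
  {"dx": -0.5,"dy": 0,"dz": 0,"wx": 0,"wy": 0,"wz": 0,"gripper": 0},
  {"dx": -0.5,"dy": 0,"dz": 0,"wx": 0,"wy": 0,"wz": 0,"gripper": 0},
  {"dx": -0.5,"dy": 0,"dz": 0,"wx": 0,"wy": 0,"wz": 0,"gripper": 0},
  {"dx": -0.5,"dy": 0,"dz": 0,"wx": 0,"wy": 0,"wz": 0,"gripper": 0},
  {"dx": -0.5,"dy": 0,"dz": 0,"wx": 0,"wy": 0,"wz": 0,"gripper": 0},
])

```text
time: 25.8
tool_pos: [0.5755, 0.0455, 0.2035]
tcp_rot: [1.209, 1.206, -1.206]
force: [0.2, 0.0, -1.2]
width: 0.423
```

Run:
```python
from h import *
s,q,Rm=S();print(q,s['time'],s['width'],s['force'],s['ft_torque'])
im=read_camera('side');cv2.imwrite('pics/s27.png',cv2.resize(im[90:,150:350,::-1],(400,588)))
for l in("stem","sleeve","mallet","mallet_handle","inner_lid"): print(l,[(round(d['score'],2),w('side',d['at'])) for d in mark_of('side',l)])
```

```text
[0.5755 0.0455 0.2035] 25.8 0.42292074335884705 [ 0.2421  0.0388 -1.2311] [-0.0119  0.0254  0.0276]
stem [(0.97, array([0.5791, 0.045 , 0.1437]))]
sleeve [(0.95, array([0.3726, 0.2406, 0.0328])), (0.88, array([0.5771, 0.0459, 0.2357]))]
mallet [(0.83, array([ 0.5323, -0.304 , -0.0052]))]
mallet_handle [(0.98, array([ 0.4709, -0.3151,  0.0441]))]
inner_lid [(0.94, array([0.5787, 0.0466, 0.0753]))]
```

View pics/s27.png

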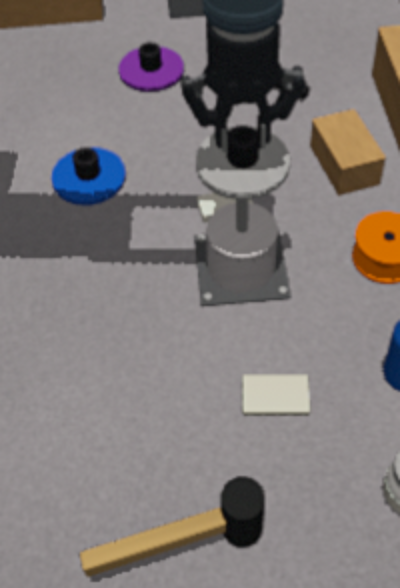

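The outer lid is held level well above the stem. The inner lid is seated (stem point at 0.1437), and the mallet stands on the counter. Handing in.

```bash
python3 -c "
from cell import *
print(sign_off())"
```

```text
the job is handed in; nothing more can be done
None
```

The job is done and handed in at about 26 s of the 72 s allowed; no verdict was reported.

**What I did:** I drove the peg down with the mallet and stood the mallet back on the counter. I then lowered both lids onto the drum by the stem, let go, and lifted the outer lid alone by its sleeve.

**Last checks:**

| Check | Measured | Wanted |
|---|---|---|
| Peg top height | about 0.0685–0.070 m | below 0.0715 m |
| Stem point height, inner lid seated | 0.1437 m | 0.139–0.146 m |
| Stem point off the drum's axis | about 3 mm | under 9 mm |
| Sleeve height | 0.236 m | above 0.188 m |
| Mallet handle height | 0.044 m | below 0.070 m |

- **Peg:** the mallet met a hard stop at about 22 N, well above the 6 N needed to move it. I could not look at it again once the lids were on.
- **Outer lid:** it hangs level on the gripper, and the wrist shows only its weight, about 1.2 N.
- **Bystanders:** none touched as far as I could see; I did not measure their positions again.

**What disagreed:**
- **First mallet grasp missed:** the fingers shut above the handle. In the pictures the fingertips stood about 20–27 mm higher than the reported tool position implied, so I went lower for every later grasp.
- **Opening readings:** the reported width came out 1.5–2.5 mm under the true size of whatever was held.

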